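# Turn a cast end plug over in the flip fixture

### The job

Put the large round-flanged plug, spigot down, fully home in the open socket of the hinged flipper. Then swing the flipper all the way over by its side pin, with the plug in it, so that the plug drops face-down into the round nest; leave the flipper lying fully over.

Things in the scene. Friction and masses are not known exactly. Their poses are not given: they have to be found in the camera images.
- plug_flange (a point): Aluminium plug standing on its spigot: round flange 60 mm wide, 10 mm thick, flat top face; spigot below it 36 mm wide, 48 mm long. Point: centre of the flange, 53 mm above the foot; z points from foot to face (up at start). Grip across the flange. 180 g or so. Not wanted: the square-flanged plug and the small round one (38 mm flange) beside it; the three swap places.
- fixture: Turn-over fixture on the bench: dark base 120 x 200 x 10 mm. Origin: centre of its underside; x along the hinge, z up. Hinge axis at height 75 mm, between posts at x = +-53 mm, 85 mm high. Flipper at first on the +y side. Nest: grey round pedestal, centre y = -51 mm, floor at height 62 mm, horseshoe rim 67 mm inside, 6 mm high, open to the hinge; a plug face-down in it has its flange centre at height 67 mm.
- socket (a point): Middle of the mouth of the flipper's socket: a grey three-sided collar, 46 mm wide inside, open away from the hinge, 36 mm high, over a slot in the plate. At first at y = 53 mm, height 75 mm in the fixture's frame, z up out of the mouth; moves with the flipper. The spigot has 5 mm play along x, 4 mm towards the hinge, 12 mm away; the flange rests on the collar, its centre 5 mm above the mouth.
- flipper (a joint): Angle of the flipper, a slotted aluminium plate 90 x 80 mm (rad): 0 flat on the fixture's +y side, socket up; grows as it swings up and over about the hinge towards -y; 3.14 (its stop) fully over, socket down above the nest. The plug falls out into the nest somewhere past 1.7. Light hinge, no spring; 350 g: let go before about 2 it sinks back; let go later it may hang on the plug, so lead it to the stop.
- pin (a point): The flipper's handle: steel pin, 12 mm diameter, parallel to the hinge, sticking out 60 mm from the plate's edge to the fixture's -x side. Point: on its axis, 35 mm out. At angle 0 it is at x = -80, y = 90 mm, height 35 mm in the fixture's frame; it circles the hinge at 98 mm radius to y = -90 mm, height 115 mm. Pinched from above, it can turn between the fingers.
Not all that is in view belongs to the job. Leave any green or yellow look-alike of the part that bears plug_flange alone.

How it is judged:
By the outcome, as a careful person would: the job done as asked, in the order asked, and still so for the second after the job is handed in, with the robot touching nothing.
It also fails if it takes over 70 s, if anything falls off the work surface, if the arm or the gripper's body presses on something with over 40 N, if the wrist force passes 120 N, or if a joint passes its speed limit or range.

### The arm

A 7-joint arm with a two-finger parallel gripper is mounted at the origin on the work surface. World frame = base frame: x ahead of the robot, y to its left, z up, the work surface at z = 0. Lengths are in m, angles in rad, forces in N, time in s.
With the tool pointing down it reaches from about 0.425 to 0.875 m from the base axis. Payload 8.4 kg.
Tool frame: the origin (TCP) lies at the very end of the fingers, on their centre line; the grasp point (between the pads) lies 19 mm behind it; y points along the fingers, x is the direction in which the jaws open and shut, and the axes are right-handed (so a half turn about y gives the same grasp; the last joint's range is limited). The gripper opens to 87 mm and grips with 3 to 60 N. Pads are 19 mm wide; open, the fingers measure 117 mm over their backs; the gripper's body (75 mm by 190 mm) begins 51 mm behind the grasp point.
Start: joints at [-1.39, 0.333, 0.04, 1.465, -0.013, 1.343, -0.059], TCP at [0.18, 0.625, 0.223] pointing down, gripper open.
Joint ranges: [-2.58, 2.58], [-0.38, 2.09], [-1.3, 1.39], [0.25, 2.4], [-1.5, 4.64], [0.08, 2.09], [-2.65, 2.65]. Speed limits (rad/s): [2.22, 2.22, 2.79, 2.79, 3.14, 3.14, 3.14].

### API

Orientations are given as a unit quaternion [x, y, z, w].
In Python, from bench import r gives the robot as it stands.
- The arm moves only by the tool servo_tool, never from a script. Its argument "commands" is a list of rows, each an object of numbers: "tx", "ty", "tz": the shift along the tool's x, y, z in cm; "yaw": the turn about the tool's y in degrees; "jaw": the closure, from 0 (fully open) to 1 (shut). In form: [{"tx": .., "ty": .., "tz": .., "yaw": .., "jaw": ..}, ...]. A call has 1 to 8 rows; each row is the pose to reach, as a shift and turn from the pose commanded when the call began, along the tool's axes at that moment; what a row does not reach only later rows make up. A row lasts 1/12 s, in which the tool goes at most 41.7 mm and 7.16 degrees, less where a joint would pass 70% of its speed; a pose out of reach is approached as far as the arm can. A call with a gripper value outside its range is refused whole. The fingers move at their own pace and stop on an object; the grip force is fixed at half the most. Time passes only in rows, so rows that repeat a pose let the fingers close. It gives the time, the measured TCP pose, the force and the opening at its end, in the units of the state.
- r.state(): the state, without advancing time (a new reading comes with each control period).
- r.read_camera(name): name is "scene" or "top"; returns a dict with "pixels" (400x640x3 uint8, blue, green, red), "range_z" (400x640 float32, m along the optical axis (not along the pixel's ray), 0 where there is no reading), "camera_matrix" (3x3 intrinsics, pixels), "rvec" (rotation vector, rad) and "tvec" (3), from world to camera coordinates, as OpenCV has them. Camera axes: x right, y down, z forward; pixel columns grow to the right and rows downward; lengths in m; the calibration is good to about 2 mm. A picture is of the moment at which its call begins.
- r.close_job(): hands the job in, once; it reports no verdict.
The state is a dict: "time_s": time; "joints": joint angles; "joint_vel": joint speeds; "joint_efforts": joint torques, N m; "eef_pos": TCP position; "tcp_rot": TCP orientation; "contact_force": force on the tool from outside, world axes, zero at the start; "moment": the same for the moment, N m; "opening": finger opening in m.
Only numpy, scipy, OpenCV 4.12 (cv2) and the standard library are available. Lean on these libraries where they do the work, as an engineer would, in place of code of your own. Each camera call takes 0.05 s, during which the arm holds its last target.

## Working session

There is one attempt and no reset: what is moved stays moved. The work goes in short steps, Python scripts to look and compute and a tool call to move; the robot and the scene stay as the last step left them, time stands still between calls to the robot, and variables do not carry over. Pictures are saved under pics/ and viewed, and the job is handed in when it is done.

Besides the shell and the picture viewer there is one more tool, called after "Emit:" as name([rows], argument=value, ...), one row to a line, values as JSON. servo_tool: Moves the arm, as the interface text tells. Its arguments: {"type":"object","properties":{"commands":{"type":"array","items":{"type":"object","properties":{"tx":{"type":"number"},"ty":{"type":"number"},"tz":{"type":"number"},"yaw":{"type":"number"},"jaw":{"type":"number"}}}}},"required":["commands"]}

```bash
ls; mkdir -p pics
python3 - <<'E'
from bench import r
import cv2,numpy as np
s=r.state();print(s)
for n in("scene","top"):
    d=r.read_camera(n);cv2.imwrite(f"pics/a_{n}.png",d["pixels"]);np.savez(f"a_{n}.npz",**d)
    R=cv2.Rodrigues(np.array(d["rvec"],float))[0];print(n,d["camera_matrix"],-R.T@np.array(d["tvec"]).ravel(),R)
E
```

```text
pics
{'time_s': 0.0, 'joints': array([-1.39020064,  0.33388414,  0.03983016,  1.46623987, -0.01340593,
        1.34332323, -0.05846495]), 'joint_vel': array([-0.00153052,  0.00067591, -0.00071467, -0.00030515,  0.00080751,
        0.00038892, -0.0008499 ]), 'joint_efforts': array([ 7.21861234e-04, -6.56347346e+01,  1.33564353e+00, -4.03804779e+01,
       -5.96626452e-02,  4.49188182e-02,  1.93703872e-04]), 'eef_pos': array([0.17937507, 0.6242765 , 0.22169134]), 'tcp_rot': array([ 0.56518564,  0.42498081, -0.42584005, -0.56446147]), 'contact_force': array([ 0.0732724 , -0.01356707,  0.20487743]), 'moment': array([ 0.01435423, -0.01293005,  0.02286047]), 'opening': 0.08699797645550675}
scene [[451.58749985   0.         310.42563227]
 [  0.         451.58749985 200.28131516]
 [  0.           0.           1.        ]] [0.89426872 0.40979256 0.68563632] [[-0.68263703  0.73059471 -0.01542919]
 [ 0.61254398  0.56056648 -0.55727471]
 [-0.39849287 -0.38986741 -0.83018482]]
top [[485.96963038   0.         321.45154579]
 [  0.         485.96963038 197.64174786]
 [  0.           0.           1.        ]] [0.49039304 0.13804055 0.96995194] [[ 0.01301149 -0.99978785  0.01596755]
 [-0.99556704 -0.01444089 -0.09293941]
 [ 0.09315028 -0.01468749 -0.99554372]]
```

View pics/a_scene.png

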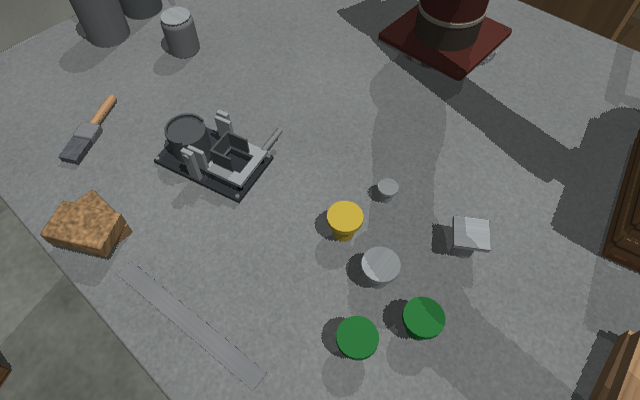

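View pics/a_top.png

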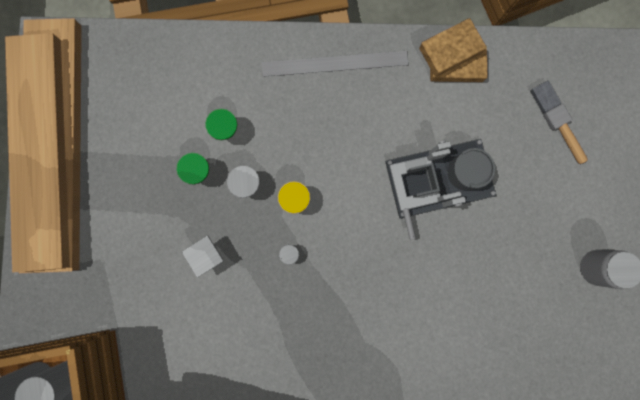

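The large grey plug is at (243,182) in top and (381,266) in scene. The fixture is around (440,178) in top, with its pin at (411,225) and its nest at (474,168). Next I'll measure them.

```bash
cat > h.py <<'E'
import cv2,numpy as np
from scipy.spatial.transform import Rotation as Ro
def cam(d):
    R=cv2.Rodrigues(np.array(d["rvec"],float))[0];t=np.array(d["tvec"],float).ravel();return np.array(d["camera_matrix"],float),R,t
def cast(d,uv,z):
    K,R,t=cam(d);uv=np.atleast_2d(np.array(uv,float))
    ray=(np.linalg.inv(K)@np.c_[uv,np.ones(len(uv))].T).T@R; c=-R.T@t
    return c+ray*((z-c[2])/ray[:,2])[:,None]
def cloud(d):
    K,R,t=cam(d);Z=np.array(d["range_z"],float);v,u=np.mgrid[:400,:640]
    p=np.stack([(u-K[0,2])/K[0,0]*Z,(v-K[1,2])/K[1,1]*Z,Z],-1)
    P=(p-t)@R; P[Z==0]=np.nan; return P
def proj(d,P):
    K,R,t=cam(d);p=np.atleast_2d(P)@R.T+t;p=p@K.T;return p[:,:2]/p[:,2:]
E
python3 - <<'E'
from h import *
q=[0.56518564,0.42498081,-0.42584005,-0.56446147];print(Ro.from_quat(q).as_matrix().round(3))
for n,pl in(("top",(243,182)),("scene",(381,266))):
    d=dict(np.load(f"a_{n}.npz"));P=cloud(d);im=d["pixels"]
    u,v=pl;print(n,"depth at plug",P[v,u])
    m=(np.abs(P[...,2]-.058)<.006)
    lab=cv2.connectedComponents(m.astype(np.uint8))[1];k=lab[v,u];mm=lab==k
    vs,us=np.nonzero(mm);print(mm.sum(),P[mm].mean(0),P[mm].min(0),P[mm].max(0))
    cs=cv2.findContours(mm.astype(np.uint8),0,1)[0][0][:,0]
    X=cast(d,cs,.058);c,rad=cv2.minEnclosingCircle(X[:,:2].astype(np.float32));print(c,rad,cast(d,[[us.mean(),vs.mean()]],.058))
    x0,y0,x1,y1=(370,120,510,250) if n=="top" else (140,95,300,210)
    cv2.imwrite(f"pics/crop_{n}.png",cv2.resize(im[y0:y1,x0:x1],None,fx=5,fy=5,interpolation=cv2.INTER_CUBIC)[:600,:800])
E
```

```text
[[ 0.276 -0.    -0.961]
 [ 0.961 -0.002  0.276]
 [-0.002 -1.    -0.   ]]
top depth at plug [0.60299284 0.27266959 0.05965875]
786 [0.60489692 0.27350913 0.05779969] [0.57637333 0.24460149 0.05259749] [0.63393939 0.30350308 0.06286587]
(0.6051782965660095, 0.2733355462551117) 0.03035580739378929 [[0.6048479  0.27348306 0.058     ]]
scene depth at plug [0.60904551 0.2767141  0.05922729]
1155 [0.60729306 0.27458577 0.05818349] [0.57561599 0.2442144  0.05211345] [0.63600813 0.30343509 0.06192081]
(0.6069279313087463, 0.27425065636634827) 0.031408146023750305 [[0.60734656 0.27467647 0.058     ]]
```

View pics/crop_top.png

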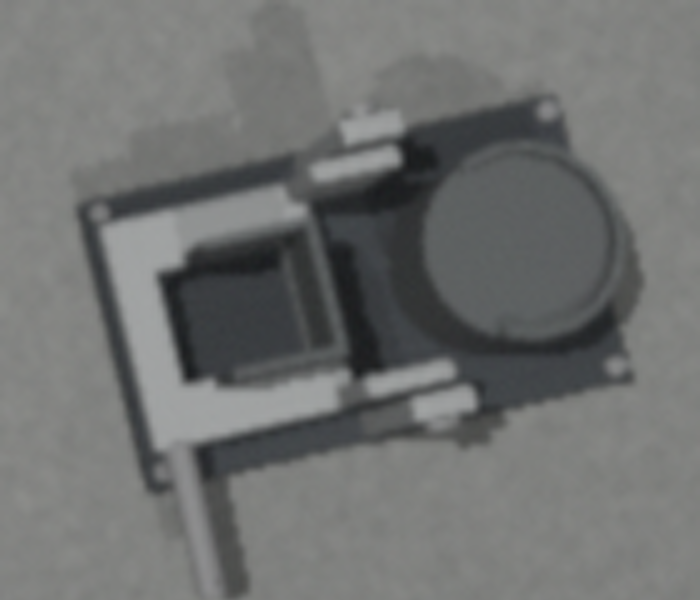

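View pics/crop_scene.png

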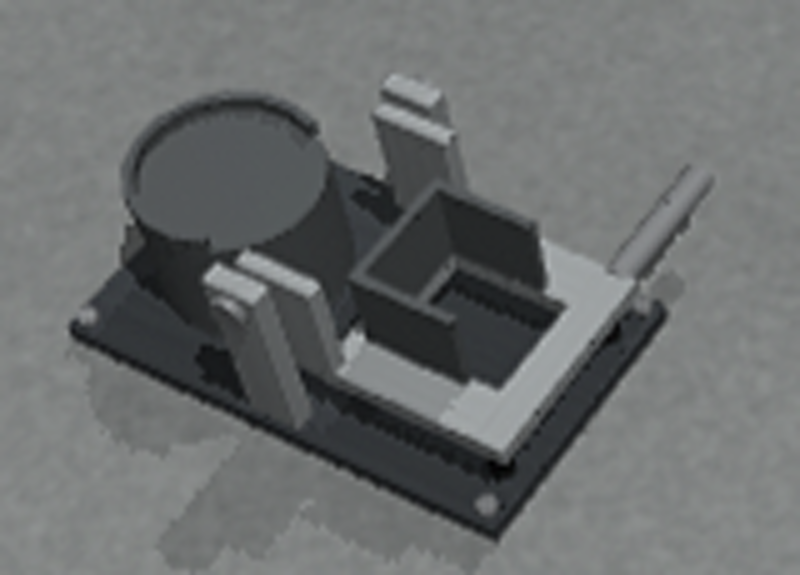

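Run:
```python
from h import *
def rigid(M,X):
    a=M-M.mean(0);b=X-X.mean(0);th=np.arctan2((a[:,0]*b[:,1]-a[:,1]*b[:,0]).sum(),(a*b).sum())
    R=np.array([[np.cos(th),-np.sin(th)],[np.sin(th),np.cos(th)]]);t=X.mean(0)-R@M.mean(0);return th,R,t,np.linalg.norm(X-(M@R.T+t),axis=1)
T=dict(np.load("a_top.npz"));S=dict(np.load("a_scene.npz"))
tc=np.array([[80,203],[152,490],[633,380],[553,95]])/5+[370,120]-.4
sc=np.array([[497,540],[665,312],[70,330]])/5+[140,95]-.4
Mt=np.array([[60,100],[-60,100],[-60,-100],[60,-100]])/1e3;Ms=np.array([[60,100],[-60,100],[60,-100]])/1e3
Xt=cast(T,tc,.01)[:,:2];Xs=cast(S,sc,.01)[:,:2]
for M,X in((Mt,Xt),(Ms,Xs),(np.r_[Mt,Ms],np.r_[Xt,Xs])):
    th,R,t,e=rigid(M,X);print("yaw",np.degrees(th),t,e.round(4))
f=lambda x,y:R@[x,y]+t
for n,p in dict(sock=(0,.053),nest=(0,-.051),pin=(-.08,.09),pinend=(-.08,-.09)).items():print(n,f(*p))
# cloud checks
for d in(T,S):
    P=cloud(d);Q=P.copy();Q[...,:2]=(P[...,:2]-t)@R
    m=(abs(Q[...,0])<.03)&(abs(Q[...,1]+.051)<.03)&(abs(Q[...,2]-.062)<.006);print("nestfloor z",np.nanmedian(Q[m],0))
    m=(Q[...,0]<-.06)&(Q[...,0]>-.12)&(abs(Q[...,1]-.09)<.03)&(Q[...,2]>.028)&(Q[...,2]<.06);print("pin",m.sum(),np.nanmedian(Q[m],0),Q[m].min(0),Q[m].max(0))
    m=(abs(Q[...,0])<.05)&(Q[...,1]>.02)&(Q[...,1]<.11)&(Q[...,2]>.07)&(Q[...,2]<.08);print("collar",m.sum(),Q[m].mean(0),Q[m].min(0),Q[m].max(0))
    c=proj(d,[[*f(0,.053),.075],[*f(0,-.051),.062],[*f(-.08,.09),.035]]);print(c.round(1))
```

```text
yaw 13.885816881025914 [ 0.62349882 -0.11393777] [0.0012 0.0018 0.0005 0.0022]
yaw 13.722722917658226 [ 0.62617138 -0.11130811] [0.001  0.0023 0.0015]
yaw 13.744301966118536 [ 0.62465019 -0.11281263] [0.0028 0.0024 0.0011 0.0023 0.0028 0.0031 0.0021]
sock [ 0.61205796 -0.06133025]
nest [ 0.63676725 -0.16235228]
pin [ 0.5255579  -0.04439686]
pinend [ 0.56832397 -0.21924268]
nestfloor z [-9.33028689e-05 -5.07456547e-02  6.17310482e-02]
pin 151 [-0.08316958  0.08964629  0.03954476] [-0.10610494  0.08256442  0.03245547] [-0.06036675  0.09465282  0.04412089]
collar 196 [-0.00052493  0.03940612  0.07467137] [-0.04606559  0.02236382  0.0703469 ] [0.04309944 0.07005309 0.0796939 ]
[[421.6 178.8]
 [473.1 167.6]
 [408.6 225.9]]
nestfloor z [ 0.00054764 -0.0508532   0.06226995]
pin 122 [-0.08185218  0.0907363   0.03962798] [-0.10616177  0.08239676  0.03279759] [-0.06090321  0.09508375  0.04387758]
collar 267 [0.00166477 0.03961244 0.07420463] [-0.04438248  0.02006164  0.07008205] [0.04682712 0.06999508 0.07971534]
[[230.5 145.9]
 [185.9 130.2]
 [273.8 138.7]]
```

Emit:
servo_tool([
  {"tx":-1,"tz":-2,"yaw":5},
  {"tx":-2.5,"tz":-5.5,"yaw":12},
  {"tx":-4,"tz":-9,"yaw":19},
  {"tx":-5.5,"tz":-12.5,"yaw":26},
  {"tx":-7,"tz":-16,"yaw":33},
  {"tx":-8.5,"tz":-19.5,"yaw":40},
  {"tx":-10,"tz":-23,"yaw":47},
  {"tx":-11,"tz":-25.5,"yaw":54},
])

```text
$.commands[0]: bad value
```

```bash
cat > go.py <<'E'
import sys
from h import *
from bench import r
# usage: go.py x y z jawangle_deg
def go(x,y,z,ang):
    s=r.state();R=Ro.from_quat(s["tcp_rot"]).as_matrix();p=s["eef_pos"]
    a=np.degrees(np.arctan2(R[1,0],R[0,0]));d=R.T@(np.array([x,y,z])-p)*100
    print("t",round(s["time_s"],2),"pos",p.round(4),"jaw ang",a.round(2),"tilt",R[2].round(3),"F",s["contact_force"].round(1),"open",round(s["opening"],4),"q",s["joints"].round(2))
    print("tx ty tz",d.round(2),"yaw",round((a-ang+180)%360-180,2))
go(*map(float,sys.argv[1:5]))
E
python3 go.py .606 .274 .13 13.8
```

```text
t 0.1 pos [0.1794 0.6243 0.2217] jaw ang 73.97 tilt [-0.001 -1.    -0.   ] F [ 0.4 -0.7  0.1] open 0.0872 q [-1.39  0.33  0.04  1.47 -0.01  1.34 -0.06]
tx ty tz [-21.87   9.21 -50.67] yaw 60.17
```

All fields are needed in every row.

Emit:
servo_tool([
  {"tx":-1,"ty":0,"tz":-2,"yaw":5,"jaw":0},
  {"tx":-2.5,"ty":0,"tz":-5.5,"yaw":12,"jaw":0},
  {"tx":-4,"ty":0,"tz":-9,"yaw":19,"jaw":0},
  {"tx":-5.5,"ty":0,"tz":-12.5,"yaw":26,"jaw":0},
  {"tx":-7,"ty":0,"tz":-16,"yaw":33,"jaw":0},
  {"tx":-8.5,"ty":0,"tz":-19.5,"yaw":40,"jaw":0},
  {"tx":-10,"ty":0,"tz":-23,"yaw":47,"jaw":0},
  {"tx":-11,"ty":0,"tz":-25.5,"yaw":54,"jaw":0},
])

```text
time_s: 0.77
eef_pos: [0.3971, 0.4453, 0.2225]
tcp_rot: [0.697, 0.12, -0.119, -0.697]
contact_force: [0.4, -0.6, 0.8]
opening: 0.0875
```

```bash
python3 go.py .606 .274 .13 13.8
```

```text
t 0.77 pos [0.3971 0.4453 0.2225] jaw ang 19.44 tilt [ 0.    -1.    -0.001] F [ 0.4 -0.6  0.8] open 0.0875 q [-1.17  0.23  0.3   1.61 -0.07  1.31 -0.52]
tx ty tz [ 14.     9.28 -23.09] yaw 5.64
```

Emit:
servo_tool([
  {"tx":2,"ty":1,"tz":-3,"yaw":1,"jaw":0},
  {"tx":4,"ty":2.5,"tz":-6,"yaw":2,"jaw":0},
  {"tx":6,"ty":4,"tz":-9.5,"yaw":3,"jaw":0},
  {"tx":8,"ty":5.5,"tz":-13,"yaw":4,"jaw":0},
  {"tx":10,"ty":7,"tz":-16.5,"yaw":5,"jaw":0},
  {"tx":12,"ty":8.5,"tz":-20,"yaw":5.6,"jaw":0},
  {"tx":14,"ty":9.3,"tz":-23.1,"yaw":5.6,"jaw":0},
  {"tx":14,"ty":9.3,"tz":-23.1,"yaw":5.6,"jaw":0},
])

```text
time_s: 1.43
eef_pos: [0.6092, 0.2699, 0.1268]
tcp_rot: [0.704, 0.085, -0.085, -0.7]
contact_force: [-0.9, -2.2, 0.0]
opening: 0.0867
```

```bash
python3 go.py .606 .274 .034 13.8
python3 - <<'E'
from h import *
from bench import r
d=r.read_camera("scene");cv2.imwrite("pics/b.png",d["pixels"])
E
```

```text
t 1.43 pos [0.6092 0.2699 0.1268] jaw ang 13.82 tilt [-0.002 -1.    -0.006] F [-0.9 -2.2  0. ] open 0.0867 q [-0.8   0.45  0.42  1.55 -0.19  1.18 -0.1 ]
tx ty tz [-0.2   9.28  0.53] yaw 0.02
```

View pics/b.png

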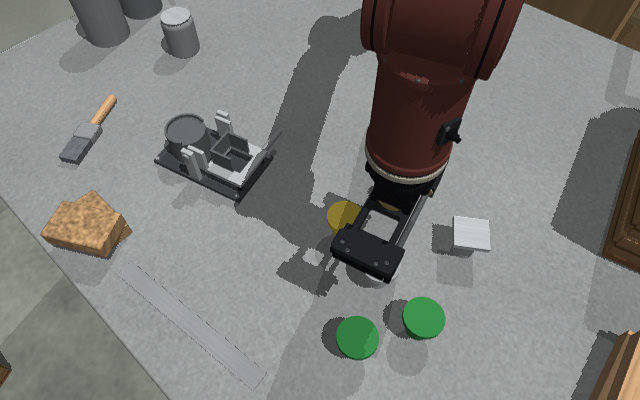

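The gripper is above the plug, whose edge shows at (378,278), and it's clear of the yellow one at (343,217). Next I'll let it settle and then descend.

Emit:
servo_tool([
  {"tx":0,"ty":0,"tz":0,"yaw":0,"jaw":0},
  {"tx":0,"ty":0,"tz":0,"yaw":0,"jaw":0},
  {"tx":0,"ty":1,"tz":0,"yaw":0,"jaw":0},
])

```text
time_s: 1.73
eef_pos: [0.6049, 0.2815, 0.1214]
tcp_rot: [-0.701, -0.09, 0.088, 0.702]
contact_force: [-0.2, 0.2, 0.3]
opening: 0.0869
```

```bash
python3 go.py .606 .274 .034 13.8
```

```text
t 1.73 pos [0.6049 0.2815 0.1214] jaw ang 14.5 tilt [ 0.003 -1.     0.002] F [-0.2  0.2  0.3] open 0.0869 q [-0.81  0.45  0.41  1.56 -0.19  1.17 -0.11]
tx ty tz [-0.1   8.74 -0.77] yaw 0.7
```

Emit:
servo_tool([
  {"tx":0,"ty":1,"tz":-0.4,"yaw":0,"jaw":0},
  {"tx":0,"ty":2,"tz":-0.4,"yaw":0,"jaw":0},
  {"tx":0,"ty":2,"tz":-0.4,"yaw":0,"jaw":0},
  {"tx":0,"ty":2,"tz":-0.4,"yaw":0,"jaw":0},
])

```text
time_s: 2.07
eef_pos: [0.6048, 0.2753, 0.0984]
tcp_rot: [0.702, 0.088, -0.089, -0.701]
contact_force: [-0.6, 0.6, 0.5]
opening: 0.0874
```

```bash
python3 go.py .606 .274 .034 13.8
```

```text
t 2.07 pos [0.6048 0.2753 0.0984] jaw ang 14.39 tilt [-0.002 -1.    -0.001] F [-0.6  0.6  0.5] open 0.0874 q [-0.8   0.47  0.41  1.58 -0.2   1.13 -0.09]
tx ty tz [ 0.1   6.44 -0.15] yaw 0.59
```

Emit:
servo_tool([
  {"tx":0.1,"ty":1.5,"tz":-0.1,"yaw":0.5,"jaw":0},
  {"tx":0.1,"ty":3,"tz":-0.1,"yaw":0.5,"jaw":0},
  {"tx":0.1,"ty":4.5,"tz":-0.1,"yaw":0.5,"jaw":0},
  {"tx":0.1,"ty":5.8,"tz":-0.1,"yaw":0.5,"jaw":0},
  {"tx":0.1,"ty":6.4,"tz":-0.1,"yaw":0.5,"jaw":0},
  {"tx":0.1,"ty":6.4,"tz":-0.1,"yaw":0.5,"jaw":0},
  {"tx":0.1,"ty":6.4,"tz":-0.1,"yaw":0.5,"jaw":0},
])

```text
time_s: 2.65
eef_pos: [0.607, 0.2747, 0.0358]
tcp_rot: [0.702, 0.085, -0.085, -0.702]
contact_force: [0.2, 0.1, 0.9]
opening: 0.0871
```

```bash
python3 go.py .606 .274 .034 13.8
```

```text
t 2.65 pos [0.607  0.2747 0.0358] jaw ang 13.87 tilt [ 0. -1. -0.] F [0.2 0.1 0.9] open 0.0871 q [-0.79  0.54  0.39  1.63 -0.23  1.02 -0.08]
tx ty tz [-0.12  0.18 -0.04] yaw 0.07
```

Close.

Emit:
servo_tool([
  {"tx":0,"ty":0.1,"tz":0,"yaw":0,"jaw":0.5},
  {"tx":0,"ty":0.1,"tz":0,"yaw":0,"jaw":1},
  {"tx":0,"ty":0.1,"tz":0,"yaw":0,"jaw":1},
  {"tx":0,"ty":0.1,"tz":0,"yaw":0,"jaw":1},
  {"tx":0,"ty":0.1,"tz":0,"yaw":0,"jaw":1},
  {"tx":0,"ty":0.1,"tz":0,"yaw":0,"jaw":1},
])

```text
time_s: 3.15
eef_pos: [0.6069, 0.2747, 0.0348]
tcp_rot: [-0.702, -0.085, 0.085, 0.702]
contact_force: [-0.9, -0.2, 1.9]
opening: 0.0592
```

```bash
python3 go.py .606 .274 .034 13.8
```

```text
t 3.15 pos [0.6069 0.2747 0.0348] jaw ang 13.87 tilt [ 0. -1.  0.] F [-0.9 -0.2  1.9] open 0.0592 q [-0.79  0.54  0.39  1.63 -0.23  1.02 -0.08]
tx ty tz [-0.11  0.08 -0.05] yaw 0.07
```

Emit:
servo_tool([
  {"tx":0,"ty":-1,"tz":0,"yaw":0,"jaw":1},
  {"tx":0,"ty":-3,"tz":0,"yaw":0,"jaw":1},
  {"tx":0,"ty":-5.5,"tz":0,"yaw":0,"jaw":1},
  {"tx":0,"ty":-8,"tz":0,"yaw":0,"jaw":1},
  {"tx":0,"ty":-10.5,"tz":0,"yaw":0,"jaw":1},
  {"tx":0,"ty":-12,"tz":0,"yaw":0,"jaw":1},
  {"tx":0,"ty":-12,"tz":0,"yaw":0,"jaw":1},
])

```text
time_s: 3.73
eef_pos: [0.6088, 0.2752, 0.1593]
tcp_rot: [-0.701, -0.087, 0.083, 0.703]
contact_force: [1.9, 1.5, -1.4]
opening: 0.0588
```

```bash
python3 - <<'E'
from h import *
from bench import r
d=r.read_camera("scene");cv2.imwrite("pics/c.png",d["pixels"])
E
python3 go.py .6117 -.0593 .154 13.8
```

```text
t 3.78 pos [0.6079 0.275  0.1568] jaw ang 13.86 tilt [ 0.003 -1.     0.001] F [ 0.4  1.2 -2.8] open 0.0589 q [-0.81  0.42  0.43  1.52 -0.18  1.23 -0.11]
tx ty tz [ -7.64   0.22 -32.55] yaw 0.06
```

View pics/c.png

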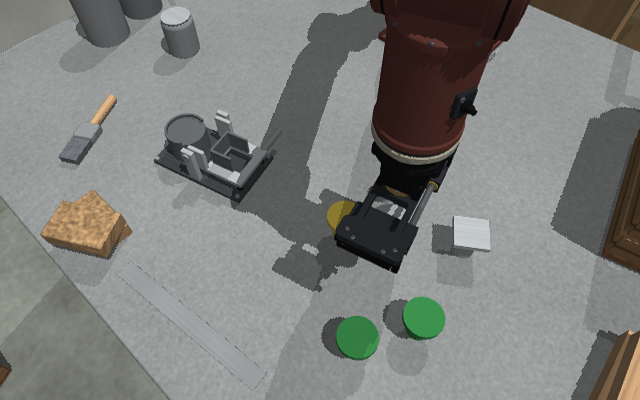

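Emit:
servo_tool([
  {"tx":-0.5,"ty":0,"tz":-2,"yaw":0,"jaw":1},
  {"tx":-1.4,"ty":0,"tz":-5.5,"yaw":0,"jaw":1},
  {"tx":-2.2,"ty":0,"tz":-9,"yaw":0,"jaw":1},
  {"tx":-3,"ty":0,"tz":-12.5,"yaw":0,"jaw":1},
  {"tx":-3.8,"ty":0,"tz":-16,"yaw":0,"jaw":1},
  {"tx":-4.6,"ty":0,"tz":-19.5,"yaw":0,"jaw":1},
  {"tx":-5.4,"ty":0,"tz":-23,"yaw":0,"jaw":1},
  {"tx":-6,"ty":0,"tz":-25,"yaw":0,"jaw":1},
])

```text
time_s: 4.45
eef_pos: [0.6074, 0.0122, 0.1533]
tcp_rot: [0.703, 0.083, -0.085, -0.701]
contact_force: [0.7, -0.6, -1.7]
opening: 0.0589
```

Emit:
servo_tool([
  {"tx":-0.5,"ty":0,"tz":-2,"yaw":0,"jaw":1},
  {"tx":-1,"ty":0,"tz":-4,"yaw":0,"jaw":1},
  {"tx":-1.3,"ty":0,"tz":-6,"yaw":0,"jaw":1},
  {"tx":-1.6,"ty":0,"tz":-7,"yaw":0,"jaw":1},
  {"tx":-1.6,"ty":0,"tz":-7,"yaw":0,"jaw":1},
  {"tx":-1.6,"ty":0,"tz":-7,"yaw":0,"jaw":1},
  {"tx":-1.6,"ty":0,"tz":-7,"yaw":0,"jaw":1},
])

```text
time_s: 5.03
eef_pos: [0.6096, -0.0524, 0.154]
tcp_rot: [-0.702, -0.086, 0.086, 0.702]
contact_force: [1.5, 1.2, -2.2]
opening: 0.0589
```

```bash
python3 - <<'E'
from h import *
from bench import r
for n in("scene","top"):
    d=r.read_camera(n);cv2.imwrite(f"pics/d_{n}.png",d["pixels"])
    x0,y0,x1,y1=(340,90,500,210) if n=="top" else (150,70,310,190)
    cv2.imwrite(f"pics/dc_{n}.png",cv2.resize(d["pixels"][y0:y1,x0:x1],None,fx=5,fy=5,interpolation=cv2.INTER_CUBIC))
E
python3 go.py .6116 -.0594 .061 13.8
```

```text
t 5.13 pos [ 0.6098 -0.0523  0.1543] jaw ang 14.0 tilt [-0.    -1.     0.001] F [-0.5  0.9 -1. ] open 0.0589 q [-0.44  0.33  0.56  1.67 -0.19  1.19  0.41]
tx ty tz [ 0.    9.33 -0.73] yaw 0.2
```

View pics/dc_scene.png

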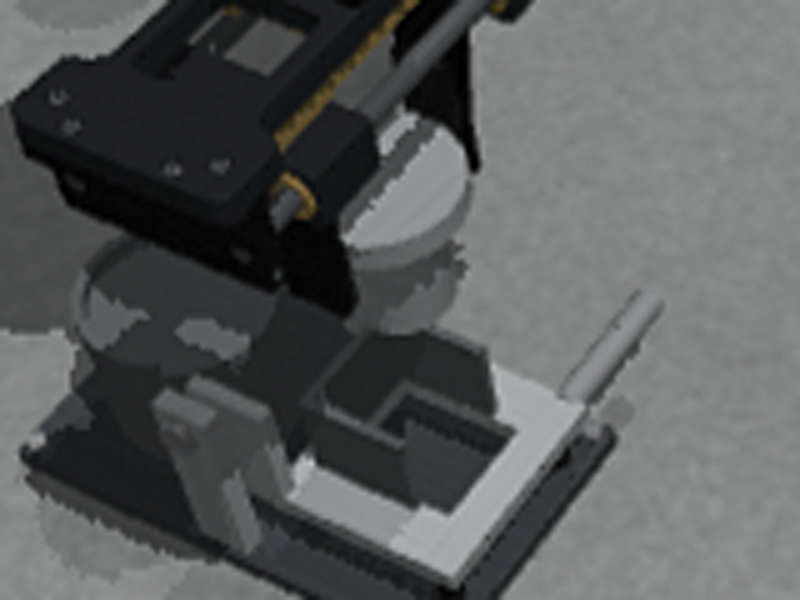

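View pics/dc_top.png

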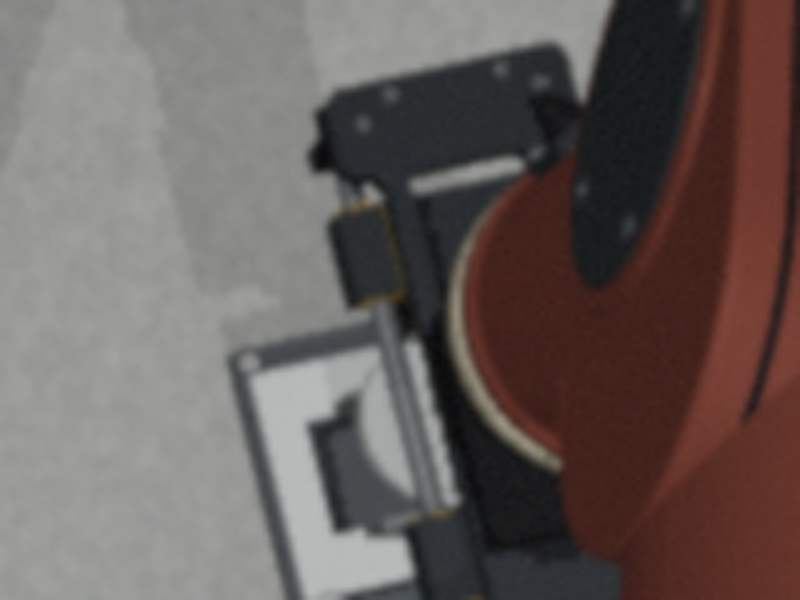

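Run:
```python
from h import *
from bench import r
th=np.radians(13.8);R=np.array([[np.cos(th),-np.sin(th)],[np.sin(th),np.cos(th)]])
s=r.state();p=s["eef_pos"];print(p,(p[:2]-[.6247,-.1128])@R)
for n in("scene","top"):
    d=r.read_camera(n);P=cloud(d);Q=P.copy();Q[...,:2]=(P[...,:2]-p[:2])@R
    bright=d["pixels"].max(2)>120
    m=(abs(Q[...,0])<.028)&(abs(Q[...,1])<.045)&(abs(Q[...,2]-p[2]-.024)<.006)&bright
    q=Q[m];print(n,m.sum(),"z",np.median(q[:,2])-p[2])
    # outer boundary: per-x max y ; fit centre with r=.03
    uv=np.argwhere(m)[:,::-1];C=cast(d,uv,np.median(q[:,2]));C=(C[:,:2]-p[:2])@R
    pts=[]
    for a in np.arange(-.024,.025,.004):
        k=abs(C[:,0]-a)<.002
        if k.sum()>2: pts.append((a,C[k,1].max()))
    pts=np.array(pts);print(np.c_[pts,pts[:,1]-np.sqrt(.03**2-pts[:,0]**2)].round(4))
```

```text
[ 0.6098265  -0.05233906  0.15427268] [-2.22106876e-05  6.22635163e-02]
scene 315 z 0.02379563116816999
[[-0.024   0.0175 -0.0005]
 [-0.02    0.02   -0.0023]
 [-0.016   0.0225 -0.0028]
 [-0.012   0.025  -0.0024]
 [-0.008   0.0275 -0.0014]
 [-0.004   0.0274 -0.0024]
 [ 0.      0.0285 -0.0015]
 [ 0.004   0.0282 -0.0016]
 [ 0.008   0.0266 -0.0023]
 [ 0.012   0.0251 -0.0024]
 [ 0.016   0.0234 -0.0019]
 [ 0.02    0.0206 -0.0018]
 [ 0.024   0.0165 -0.0015]]
top 218 z 0.023233851641436265
[[-0.024   0.0194  0.0014]
 [-0.02    0.0234  0.001 ]
 [-0.016   0.0262  0.0008]
 [-0.012   0.0282  0.0007]
 [-0.008   0.029   0.0001]
 [-0.004   0.0298  0.0001]
 [ 0.      0.0302  0.0002]
 [ 0.004   0.0298  0.0001]
 [ 0.008   0.0274 -0.0015]
 [ 0.012   0.0262 -0.0013]
 [ 0.016   0.0254  0.    ]
 [ 0.02    0.0226  0.0002]
 [ 0.024   0.008  -0.01  ]]
```

Emit:
servo_tool([
  {"tx":0,"ty":1,"tz":-0.3,"yaw":0.2,"jaw":1},
  {"tx":0,"ty":2.5,"tz":-0.5,"yaw":0.2,"jaw":1},
  {"tx":0,"ty":4,"tz":-0.5,"yaw":0.2,"jaw":1},
  {"tx":0,"ty":4,"tz":-0.5,"yaw":0.2,"jaw":1},
  {"tx":0,"ty":4,"tz":-0.5,"yaw":0.2,"jaw":1},
  {"tx":0,"ty":4,"tz":-0.5,"yaw":0.2,"jaw":1},
])

```text
time_s: 5.73
eef_pos: [0.6113, -0.0591, 0.115]
tcp_rot: [0.702, 0.084, -0.084, -0.702]
contact_force: [-0.0, -0.6, -2.0]
opening: 0.059
```

```bash
python3 go.py .6111 -.0575 .061 13.8
python3 - <<'E'
from h import *
from bench import r
d=r.read_camera("scene")
cv2.imwrite(f"pics/e.png",cv2.resize(d["pixels"][70:190,150:310],None,fx=5,fy=5,interpolation=cv2.INTER_CUBIC))
E
```

```text
t 5.73 pos [ 0.6113 -0.0591  0.115 ] jaw ang 13.66 tilt [ 0. -1. -0.] F [-0.  -0.6 -2. ] open 0.059 q [-0.42  0.37  0.55  1.71 -0.21  1.12  0.43]
tx ty tz [0.02 5.4  0.16] yaw -0.14
```

View pics/e.png

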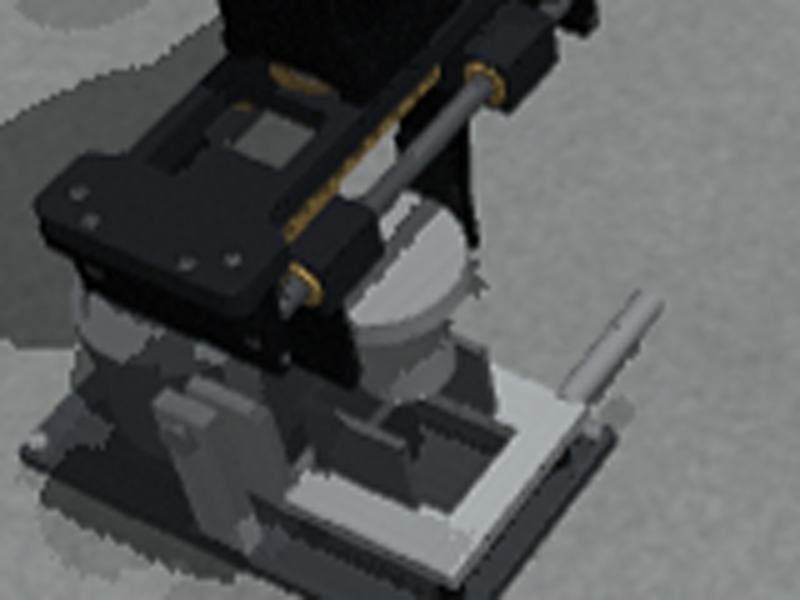

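The spigot foot at about (400,385) in the crop is just above the collar mouth and lined up with it. I'll lower it on in.

Emit:
servo_tool([
  {"tx":0,"ty":0.5,"tz":0.15,"yaw":0,"jaw":1},
  {"tx":0,"ty":1,"tz":0.15,"yaw":0,"jaw":1},
  {"tx":0,"ty":1.5,"tz":0.15,"yaw":0,"jaw":1},
  {"tx":0,"ty":2,"tz":0.15,"yaw":0,"jaw":1},
  {"tx":0,"ty":2.5,"tz":0.15,"yaw":0,"jaw":1},
  {"tx":0,"ty":2.5,"tz":0.15,"yaw":0,"jaw":1},
])

```text
time_s: 6.28
eef_pos: [0.6099, -0.0576, 0.0882]
tcp_rot: [-0.702, -0.084, 0.085, 0.702]
contact_force: [-0.3, -0.8, -2.6]
opening: 0.0591
```

```bash
python3 go.py .6111 -.0575 .061 13.8
```

```text
t 6.28 pos [ 0.6099 -0.0576  0.0882] jaw ang 13.67 tilt [-0.002 -1.     0.   ] F [-0.3 -0.8 -2.6] open 0.0591 q [-0.41  0.4   0.54  1.74 -0.23  1.07  0.44]
tx ty tz [ 0.13  2.72 -0.02] yaw -0.13
```

Emit:
servo_tool([
  {"tx":0.1,"ty":0.5,"tz":0,"yaw":0,"jaw":1},
  {"tx":0.1,"ty":1,"tz":0,"yaw":0,"jaw":1},
  {"tx":0.1,"ty":1.5,"tz":0,"yaw":0,"jaw":1},
  {"tx":0.1,"ty":2,"tz":0,"yaw":0,"jaw":1},
  {"tx":0.1,"ty":2.3,"tz":0,"yaw":0,"jaw":1},
  {"tx":0.1,"ty":2.5,"tz":0,"yaw":0,"jaw":1},
  {"tx":0.1,"ty":2.5,"tz":0,"yaw":0,"jaw":1},
])

```text
time_s: 6.87
eef_pos: [0.6113, -0.0574, 0.064]
tcp_rot: [0.702, 0.084, -0.084, -0.702]
contact_force: [0.1, -0.1, -2.2]
opening: 0.059
```

```bash
python3 go.py .6111 -.0575 .061 13.8
```

```text
t 6.87 pos [ 0.6113 -0.0574  0.064 ] jaw ang 13.67 tilt [-0.001 -1.     0.   ] F [ 0.1 -0.1 -2.2] open 0.059 q [-0.4   0.43  0.53  1.75 -0.25  1.03  0.46]
tx ty tz [-0.02  0.3  -0.  ] yaw -0.13
```

Emit:
servo_tool([
  {"tx":0,"ty":0.1,"tz":0,"yaw":0,"jaw":1},
  {"tx":0,"ty":0.2,"tz":0,"yaw":0,"jaw":1},
  {"tx":0,"ty":0.2,"tz":0,"yaw":0,"jaw":1},
  {"tx":0,"ty":0.2,"tz":0,"yaw":0,"jaw":1},
])

```text
time_s: 7.2
eef_pos: [0.6117, -0.0574, 0.0627]
tcp_rot: [0.702, 0.084, -0.084, -0.702]
contact_force: [-0.6, -0.5, -2.6]
opening: 0.0589
```

Emit:
servo_tool([
  {"tx":0,"ty":0,"tz":0,"yaw":0,"jaw":0.8},
  {"tx":0,"ty":0,"tz":0,"yaw":0,"jaw":0.4},
  {"tx":0,"ty":0,"tz":0,"yaw":0,"jaw":0},
  {"tx":0,"ty":0,"tz":0,"yaw":0,"jaw":0},
  {"tx":0,"ty":0,"tz":0,"yaw":0,"jaw":0},
  {"tx":0,"ty":0,"tz":0,"yaw":0,"jaw":0},
])

```text
time_s: 7.7
eef_pos: [0.6118, -0.0574, 0.0628]
tcp_rot: [0.702, 0.084, -0.084, -0.702]
contact_force: [-0.3, -0.5, -0.1]
opening: 0.0781
```

```bash
python3 go.py .6111 -.0575 .061 13.8;  python3 - <<'E'
from h import *
from bench import r
d=r.read_camera("scene")
cv2.imwrite(f"pics/f.png",cv2.resize(d["pixels"][70:190,150:310],None,fx=5,fy=5,interpolation=cv2.INTER_CUBIC))
E
```

```text
t 7.7 pos [ 0.6118 -0.0574  0.0628] jaw ang 13.67 tilt [ 0. -1. -0.] F [-0.3 -0.5 -0.1] open 0.0781 q [-0.4   0.43  0.53  1.75 -0.25  1.03  0.46]
tx ty tz [-0.07  0.18  0.01] yaw -0.13
```

View pics/f.png

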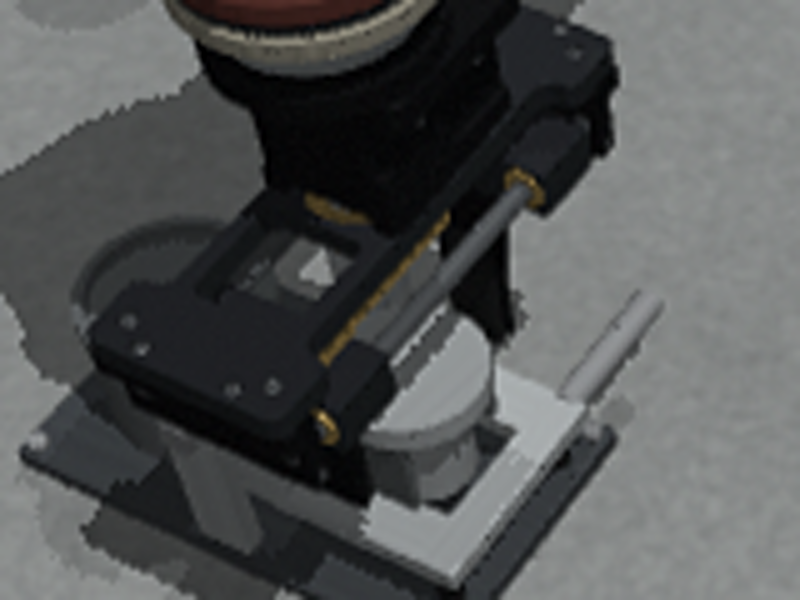

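The plug is seated in the collar, with its flange at (430,390) in the crop resting on the mouth. I'll finish opening the jaws and rise straight up.

Emit:
servo_tool([
  {"tx":0,"ty":0,"tz":0,"yaw":0,"jaw":0},
  {"tx":0,"ty":0,"tz":0,"yaw":0,"jaw":0},
  {"tx":0,"ty":-1,"tz":0,"yaw":0,"jaw":0},
  {"tx":0,"ty":-3,"tz":0,"yaw":0,"jaw":0},
  {"tx":0,"ty":-6,"tz":0,"yaw":0,"jaw":0},
  {"tx":0,"ty":-9,"tz":0,"yaw":0,"jaw":0},
  {"tx":0,"ty":-10,"tz":0,"yaw":0,"jaw":0},
])

```text
time_s: 8.33
eef_pos: [0.6135, -0.058, 0.1679]
tcp_rot: [0.702, 0.086, -0.082, -0.702]
contact_force: [-0.2, -1.1, 0.4]
opening: 0.0872
```

```bash
python3 - <<'E'
import numpy as np
th=np.radians(13.8);R=np.array([[np.cos(th),-np.sin(th)],[np.sin(th),np.cos(th)]])
print(R@[-.091,.09]+[.6247,-.1128],R@[-.091,-.09]+[.6247,-.1128])
E
python3 go.py .5149 -.0471 .16 -76.2
```

```text
[ 0.51485877 -0.04710446] [ 0.55779479 -0.22190863]
t 8.33 pos [ 0.6135 -0.058   0.1679] jaw ang 13.64 tilt [ 0.006 -1.    -0.001] F [-0.2 -1.1  0.4] open 0.0872 q [-0.43  0.32  0.57  1.65 -0.18  1.21  0.41]
tx ty tz [-9.33  0.73  3.38] yaw 89.84
```

Emit:
servo_tool([
  {"tx":-1,"ty":0,"tz":0.4,"yaw":6,"jaw":0},
  {"tx":-2,"ty":0,"tz":0.8,"yaw":12,"jaw":0},
  {"tx":-3.5,"ty":0,"tz":1.2,"yaw":19,"jaw":0},
  {"tx":-5,"ty":0,"tz":1.8,"yaw":26,"jaw":0},
  {"tx":-6.5,"ty":0,"tz":2.4,"yaw":33,"jaw":0},
  {"tx":-8,"ty":0,"tz":3,"yaw":40,"jaw":0},
  {"tx":-9,"ty":0,"tz":3.3,"yaw":47,"jaw":0},
  {"tx":-9.3,"ty":0,"tz":3.4,"yaw":54,"jaw":0},
])

```text
time_s: 9.0
eef_pos: [0.5117, -0.0463, 0.1629]
tcp_rot: [-0.663, 0.246, -0.246, 0.663]
contact_force: [-0.1, 0.3, -0.8]
opening: 0.0871
```

Emit:
servo_tool([
  {"tx":0,"ty":0,"tz":0,"yaw":7,"jaw":0},
  {"tx":0,"ty":0,"tz":0,"yaw":14,"jaw":0},
  {"tx":0,"ty":0,"tz":0,"yaw":21,"jaw":0},
  {"tx":0,"ty":0,"tz":0,"yaw":28,"jaw":0},
  {"tx":0,"ty":0,"tz":0,"yaw":34,"jaw":0},
  {"tx":0,"ty":0,"tz":0,"yaw":36,"jaw":0},
  {"tx":0,"ty":0,"tz":0,"yaw":36,"jaw":0},
  {"tx":0,"ty":0,"tz":0,"yaw":36,"jaw":0},
])

```text
time_s: 9.67
eef_pos: [0.5132, -0.0464, 0.1629]
tcp_rot: [-0.556, 0.436, -0.437, 0.556]
contact_force: [-0.1, 0.4, 0.5]
opening: 0.0869
```

```bash
python3 - <<'E'
from h import *
from bench import r
th=np.radians(13.8);R=np.array([[np.cos(th),-np.sin(th)],[np.sin(th),np.cos(th)]]);t=np.array([.6247,-.1128])
for n in("scene","top"):
    d=r.read_camera(n);P=cloud(d);Q=P.copy();Q[...,:2]=(P[...,:2]-t)@R
    m=(abs(Q[...,0])<.03)&(abs(Q[...,1]-.055)<.04)&(abs(Q[...,2]-.085)<.008)
    if m.sum():print(n,"flange",m.sum(),Q[m].mean(0),Q[m].min(0),Q[m].max(0))
    m=(Q[...,0]<-.06)&(Q[...,0]>-.12)&(abs(Q[...,1]-.09)<.03)&(Q[...,2]>.028)&(Q[...,2]<.06)
    if m.sum():print("pin",m.sum(),np.nanmedian(Q[m],0),Q[m].min(0),Q[m].max(0))
    x0,y0,x1,y1=(340,90,500,210) if n=="top" else (150,70,310,190)
    cv2.imwrite(f"pics/g_{n}.png",cv2.resize(d["pixels"][y0:y1,x0:x1],None,fx=5,fy=5,interpolation=cv2.INTER_CUBIC))
E
python3 go.py .5149 -.0471 .025 -76.2
```

```text
scene flange 785 [0.00282415 0.05848221 0.08459295] [-0.02851253  0.02679058  0.07709957] [0.02991792 0.08690022 0.08858772]
pin 125 [-0.08195027  0.09079227  0.03973234] [-0.10526701  0.08174394  0.03247923] [-0.06004674  0.09509554  0.04244376]
top flange 838 [-0.0006554   0.0572764   0.08452025] [-0.02996145  0.02695692  0.07705153] [0.02919251 0.0870653  0.09008503]
t 9.77 pos [ 0.5132 -0.0464  0.1628] jaw ang -76.25 tilt [-0. -1.  0.] F [ 0.   0.2 -0.8] open 0.0876 q [-0.68  0.11  0.74  1.9  -0.08  1.17 -1.25]
tx ty tz [ 0.11 13.78  0.14] yaw -0.05
```

View pics/g_scene.png

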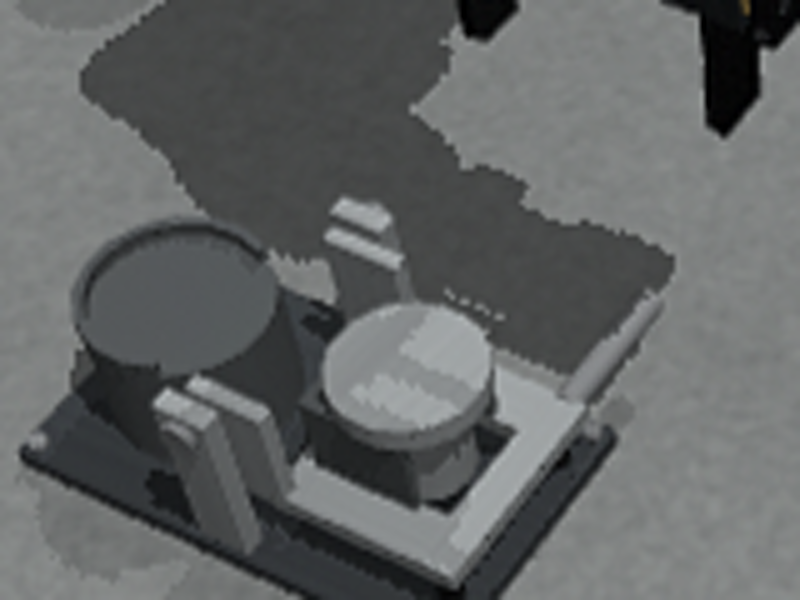

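The plug is fully home: the flange top is at 85 mm height, centred at fixture y of about 57 mm. The pin at (610,350) in the crop is free, so I'll descend on it.

Emit:
servo_tool([
  {"tx":0.1,"ty":2,"tz":0.1,"yaw":0,"jaw":0},
  {"tx":0.1,"ty":4.5,"tz":0.1,"yaw":0,"jaw":0},
  {"tx":0.1,"ty":7,"tz":0.1,"yaw":0,"jaw":0},
  {"tx":0.1,"ty":9,"tz":0.1,"yaw":0,"jaw":0},
  {"tx":0.1,"ty":11,"tz":0.1,"yaw":0,"jaw":0},
  {"tx":0.1,"ty":12.5,"tz":0.1,"yaw":0,"jaw":0},
  {"tx":0.1,"ty":13.4,"tz":0.1,"yaw":0,"jaw":0.3},
  {"tx":0.1,"ty":13.6,"tz":0.1,"yaw":0,"jaw":0.5},
])

```text
time_s: 10.43
eef_pos: [0.5135, -0.0472, 0.0252]
tcp_rot: [0.557, -0.437, 0.436, -0.555]
contact_force: [-0.2, -0.1, 0.2]
opening: 0.0803
```

```bash
python3 go.py .5149 -.0471 .025 -76.2
```

```text
t 10.43 pos [ 0.5135 -0.0472  0.0252] jaw ang -76.3 tilt [ 0.    -1.    -0.002] F [-0.2 -0.1  0.2] open 0.0803 q [-0.6   0.32  0.69  2.02 -0.26  0.89 -1.1 ]
tx ty tz [0.03 0.02 0.14] yaw -0.1
```

Emit:
servo_tool([
  {"tx":0,"ty":0,"tz":0.1,"yaw":0,"jaw":0.6},
  {"tx":0,"ty":0,"tz":0.1,"yaw":0,"jaw":0.8},
  {"tx":0,"ty":0,"tz":0.1,"yaw":0,"jaw":1},
  {"tx":0,"ty":0,"tz":0.1,"yaw":0,"jaw":1},
  {"tx":0,"ty":0,"tz":0.1,"yaw":0,"jaw":1},
  {"tx":0,"ty":0,"tz":0.1,"yaw":0,"jaw":1},
  {"tx":0,"ty":0,"tz":0.1,"yaw":0,"jaw":1},
  {"tx":0,"ty":0,"tz":0.1,"yaw":0,"jaw":1},
])

```text
time_s: 11.1
eef_pos: [0.5154, -0.0468, 0.0267]
tcp_rot: [-0.556, 0.437, -0.437, 0.556]
contact_force: [0.3, -0.2, -0.1]
opening: 0.0278
```

Emit:
servo_tool([
  {"tx":0,"ty":0,"tz":0,"yaw":0,"jaw":1},
  {"tx":0,"ty":0,"tz":0,"yaw":0,"jaw":1},
  {"tx":0,"ty":0,"tz":0,"yaw":0,"jaw":1},
  {"tx":0,"ty":0,"tz":0,"yaw":0,"jaw":1},
  {"tx":0,"ty":0,"tz":0,"yaw":0,"jaw":1},
  {"tx":0,"ty":0,"tz":0,"yaw":0,"jaw":1},
])

```text
time_s: 11.6
eef_pos: [0.5158, -0.0484, 0.0268]
tcp_rot: [0.556, -0.437, 0.438, -0.555]
contact_force: [0.4, -4.3, -0.1]
opening: 0.0107
```

```bash
python3 go.py .5149 -.0471 .025 -76.2
python3 - <<'E'
from h import *
from bench import r
d=r.read_camera("scene");print(0)
cv2.imwrite(f"pics/i.png",cv2.resize(d["pixels"][60:180,160:320],None,fx=5,fy=5,interpolation=cv2.INTER_CUBIC))
E
```

```text
t 11.6 pos [ 0.5158 -0.0484  0.0268] jaw ang -76.39 tilt [ 0.002 -1.     0.001] F [ 0.4 -4.3 -0.1] open 0.0107 q [-0.6   0.32  0.69  2.02 -0.26  0.89 -1.1 ]
tx ty tz [-0.15  0.18 -0.06] yaw -0.19
0
```

View pics/i.png

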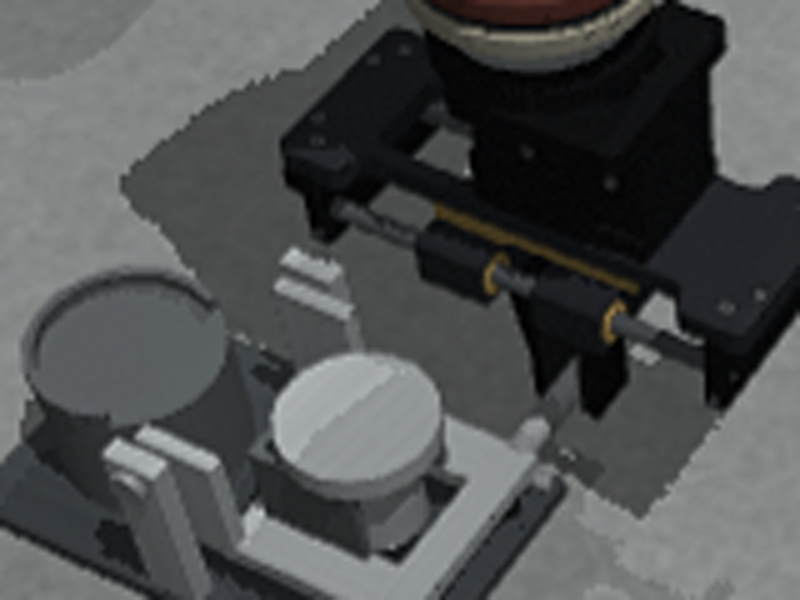

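The pin is pinched (opening 10.7 mm, and the sensor reads about 1 mm low). Next I'll work out the arc shifts.

Run:
```python
import numpy as np
a=np.radians(np.arange(0,185,4.0)-23.96);y=98.5*np.cos(a);z=98.5*np.sin(a)
for k in range(0,45,8):
    print("call from",k*4); 
    for i in range(k+1,min(k+9,46)): print(i*4,"tx %.2f ty %.2f"%((y[k]-y[i])/10,(z[k]-z[i])/10))
```

```text
call from 0
4 tx -0.26 ty -0.64
8 tx -0.47 ty -1.29
12 tx -0.63 ty -1.96
16 tx -0.75 ty -2.64
20 tx -0.83 ty -3.32
24 tx -0.85 ty -4.01
28 tx -0.82 ty -4.69
32 tx -0.75 ty -5.38
call from 32
36 tx 0.12 ty -0.68
40 tx 0.29 ty -1.34
44 tx 0.50 ty -2.00
48 tx 0.76 ty -2.63
52 tx 1.06 ty -3.25
56 tx 1.40 ty -3.85
60 tx 1.79 ty -4.42
64 tx 2.21 ty -4.96
call from 64
68 tx 0.46 ty -0.51
72 tx 0.96 ty -0.99
76 tx 1.48 ty -1.43
80 tx 2.04 ty -1.83
84 tx 2.62 ty -2.20
88 tx 3.23 ty -2.52
92 tx 3.86 ty -2.80
96 tx 4.50 ty -3.03
call from 96
100 tx 0.66 ty -0.19
104 tx 1.33 ty -0.33
108 tx 2.01 ty -0.43
112 tx 2.70 ty -0.47
116 tx 3.39 ty -0.47
120 tx 4.07 ty -0.43
124 tx 4.75 ty -0.33
128 tx 5.43 ty -0.19
call from 128
132 tx 0.66 ty 0.19
136 tx 1.31 ty 0.43
140 tx 1.93 ty 0.71
144 tx 2.54 ty 1.03
148 tx 3.12 ty 1.39
152 tx 3.68 ty 1.80
156 tx 4.21 ty 2.24
160 tx 4.70 ty 2.72
call from 160
164 tx 0.46 ty 0.51
168 tx 0.88 ty 1.05
172 tx 1.27 ty 1.62
176 tx 1.61 ty 2.22
180 tx 1.91 ty 2.84
```

Emit:
servo_tool([
  {"tx":-0.26,"ty":-0.64,"tz":0,"yaw":0,"jaw":1},
  {"tx":-0.47,"ty":-1.29,"tz":0,"yaw":0,"jaw":1},
  {"tx":-0.63,"ty":-1.96,"tz":0,"yaw":0,"jaw":1},
  {"tx":-0.75,"ty":-2.64,"tz":0,"yaw":0,"jaw":1},
  {"tx":-0.83,"ty":-3.32,"tz":0,"yaw":0,"jaw":1},
  {"tx":-0.85,"ty":-4,"tz":0,"yaw":0,"jaw":1},
  {"tx":-0.82,"ty":-4.69,"tz":0,"yaw":0,"jaw":1},
  {"tx":-0.75,"ty":-5.38,"tz":0,"yaw":0,"jaw":1},
])

```text
time_s: 12.32
eef_pos: [0.5135, -0.0413, 0.0803]
tcp_rot: [0.556, -0.437, 0.438, -0.555]
contact_force: [3.5, -7.4, -7.9]
opening: 0.0109
```

```bash
python3 go.py .5149 -.0471 .025 -76.2
python3 - <<'E'
from h import *
from bench import r
d=r.read_camera("scene")
cv2.imwrite(f"pics/j.png",cv2.resize(d["pixels"][60:180,160:320],None,fx=5,fy=5,interpolation=cv2.INTER_CUBIC))
print(r.state()["eef_pos"],r.state()["contact_force"])
E
```

```text
t 12.32 pos [ 0.5135 -0.0413  0.0803] jaw ang -76.41 tilt [ 0.002 -1.    -0.   ] F [ 3.5 -7.4 -7.9] open 0.0109 q [-0.65  0.22  0.72  1.99 -0.17  1.   -1.18]
tx ty tz [ 0.58  5.53 -0.  ] yaw -0.21
[ 0.51364119 -0.04147478  0.08132166] [ 0.22060898 -6.38119542 -3.26888698]
```

View pics/j.png

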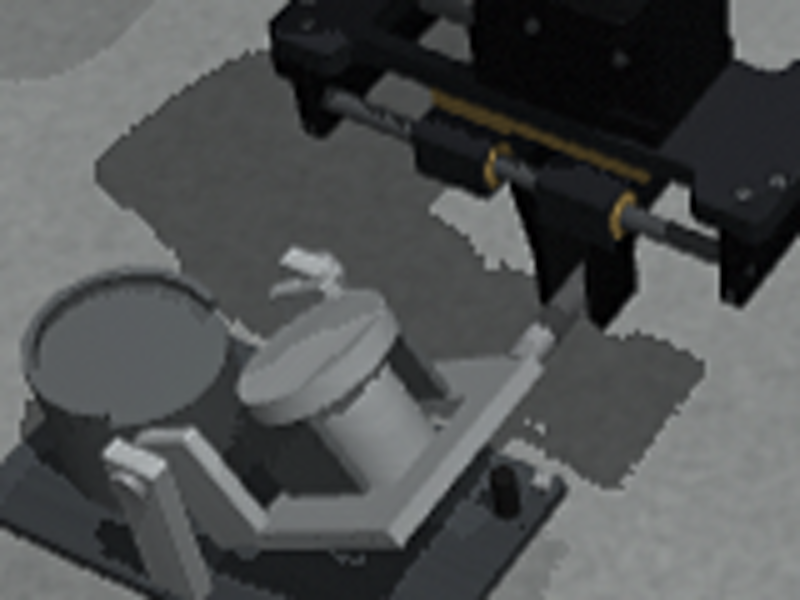

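The flipper is rising at about 32° with the plug in it, and forces are small. I'll carry on.

Emit:
servo_tool([
  {"tx":0.15,"ty":-0.68,"tz":0,"yaw":0,"jaw":1},
  {"tx":0.35,"ty":-1.34,"tz":0,"yaw":0,"jaw":1},
  {"tx":0.6,"ty":-2,"tz":0,"yaw":0,"jaw":1},
  {"tx":0.86,"ty":-2.63,"tz":0,"yaw":0,"jaw":1},
  {"tx":1.16,"ty":-3.25,"tz":0,"yaw":0,"jaw":1},
  {"tx":1.5,"ty":-3.85,"tz":0,"yaw":0,"jaw":1},
  {"tx":1.89,"ty":-4.42,"tz":0,"yaw":0,"jaw":1},
  {"tx":2.31,"ty":-4.96,"tz":0,"yaw":0,"jaw":1},
])

```text
time_s: 13.03
eef_pos: [0.5185, -0.0609, 0.1304]
tcp_rot: [-0.556, 0.438, -0.436, 0.556]
contact_force: [-3.2, 5.8, -2.8]
opening: 0.0109
```

Emit:
servo_tool([
  {"tx":0.46,"ty":-0.51,"tz":0,"yaw":0,"jaw":1},
  {"tx":0.96,"ty":-0.99,"tz":0,"yaw":0,"jaw":1},
  {"tx":1.48,"ty":-1.43,"tz":0,"yaw":0,"jaw":1},
  {"tx":2.04,"ty":-1.83,"tz":0,"yaw":0,"jaw":1},
  {"tx":2.62,"ty":-2.2,"tz":0,"yaw":0,"jaw":1},
])

```text
time_s: 13.45
eef_pos: [0.5243, -0.0837, 0.1532]
tcp_rot: [-0.556, 0.438, -0.434, 0.558]
contact_force: [-12.8, 15.2, 18.3]
opening: 0.011
```

```bash
python3 go.py .5149 -.0471 .025 -76.2
python3 - <<'E'
from h import *
from bench import r
d=r.read_camera("scene")
cv2.imwrite(f"pics/k.png",cv2.resize(d["pixels"][40:160,130:290],None,fx=5,fy=5,interpolation=cv2.INTER_CUBIC))
print(r.state()["eef_pos"],r.state()["contact_force"])
E
```

```text
t 13.45 pos [ 0.5243 -0.0837  0.1532] jaw ang -76.16 tilt [-0.007 -1.    -0.002] F [-12.8  15.2  18.3] open 0.011 q [-0.61  0.17  0.77  1.87 -0.13  1.16 -1.12]
tx ty tz [-3.69 12.85 -0.02] yaw 0.04
[ 0.52475677 -0.08522566  0.15411281] [-14.98816844  12.65499488  19.73872194]
```

View pics/k.png

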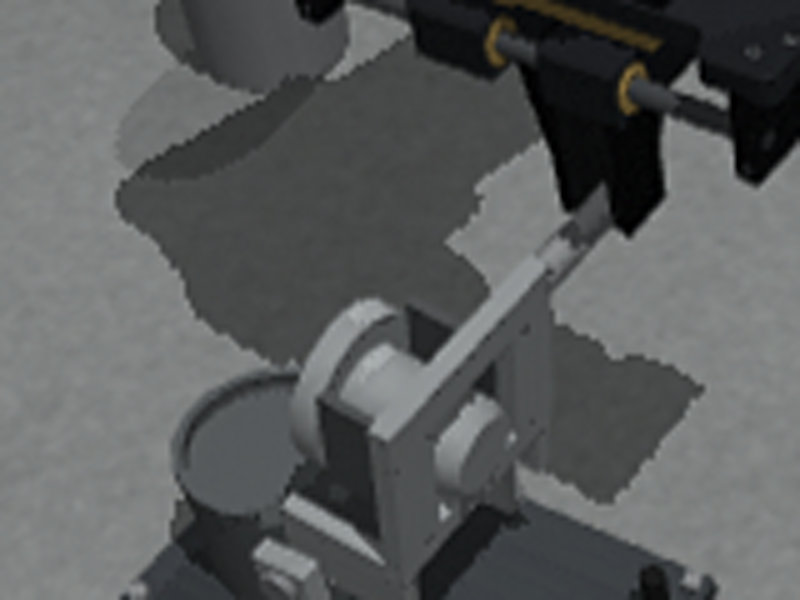

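Contact force is about 24 N radially outward at the pin, so I'm cutting slightly inside the arc. I'll shift out about 2 mm and go on.

Emit:
servo_tool([
  {"tx":0.2,"ty":-0.25,"tz":0,"yaw":0,"jaw":1},
  {"tx":0.52,"ty":-0.52,"tz":0,"yaw":0,"jaw":1},
  {"tx":1.14,"ty":-0.8,"tz":0,"yaw":0,"jaw":1},
])

```text
time_s: 13.75
eef_pos: [0.5275, -0.0962, 0.1609]
tcp_rot: [-0.556, 0.437, -0.435, 0.557]
contact_force: [-7.2, 9.1, 9.6]
opening: 0.011
```

```bash
python3 go.py .5149 -.0471 .025 -76.2
```

```text
t 13.75 pos [ 0.5275 -0.0962  0.1609] jaw ang -76.2 tilt [-0.004 -1.    -0.001] F [-7.2  9.1  9.6] open 0.011 q [-0.59  0.17  0.78  1.85 -0.13  1.17 -1.1 ]
tx ty tz [-5.02 13.6  -0.05] yaw -0.0
```

Emit:
servo_tool([
  {"tx":0.6,"ty":-0.3,"tz":0,"yaw":0,"jaw":1},
  {"tx":1.25,"ty":-0.5,"tz":0,"yaw":0,"jaw":1},
  {"tx":1.9,"ty":-0.65,"tz":0,"yaw":0,"jaw":1},
  {"tx":2.6,"ty":-0.75,"tz":0,"yaw":0,"jaw":1},
])

```text
time_s: 14.08
eef_pos: [0.5342, -0.1231, 0.1688]
tcp_rot: [-0.556, 0.437, -0.436, 0.557]
contact_force: [-3.6, 4.2, 3.8]
opening: 0.0111
```

```bash
python3 go.py .5149 -.0471 .025 -76.2
python3 - <<'E'
from h import *
from bench import r
d=r.read_camera("scene")
cv2.imwrite(f"pics/l.png",cv2.resize(d["pixels"][40:160,130:290],None,fx=5,fy=5,interpolation=cv2.INTER_CUBIC))
E
```

```text
t 14.08 pos [ 0.5342 -0.1231  0.1688] jaw ang -76.27 tilt [-0.002 -1.     0.   ] F [-3.6  4.2  3.8] open 0.0111 q [-0.55  0.2   0.79  1.82 -0.15  1.19 -1.04]
tx ty tz [-7.81 14.39 -0.08] yaw -0.07
```

View pics/l.png

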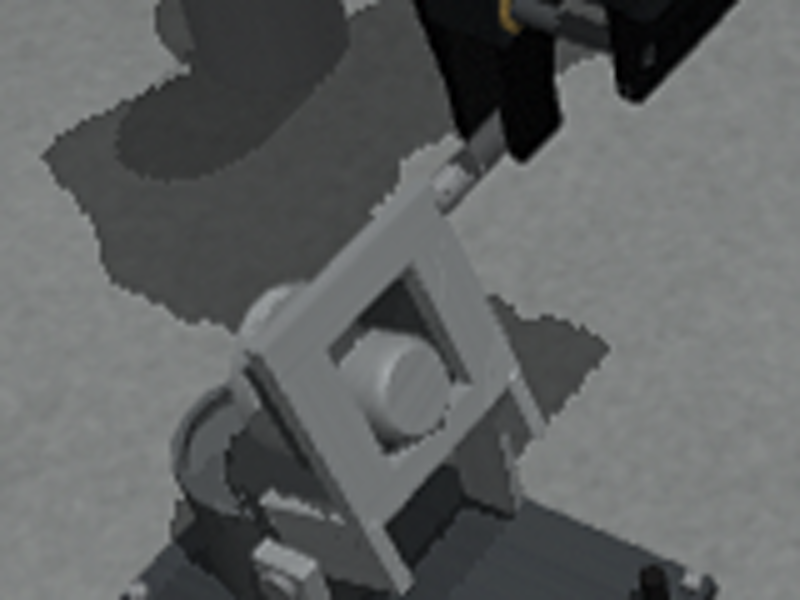

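At about 106° the plug is still in the collar and forces are down to about 7 N. Next stretch.

Emit:
servo_tool([
  {"tx":0.69,"ty":-0.04,"tz":0,"yaw":0,"jaw":1},
  {"tx":1.38,"ty":-0.04,"tz":0,"yaw":0,"jaw":1},
  {"tx":2.06,"ty":0,"tz":0,"yaw":0,"jaw":1},
  {"tx":2.74,"ty":0.1,"tz":0,"yaw":0,"jaw":1},
  {"tx":3.42,"ty":0.24,"tz":0,"yaw":0,"jaw":1},
])

```text
time_s: 14.55
eef_pos: [0.5426, -0.1574, 0.1653]
tcp_rot: [-0.556, 0.437, -0.437, 0.556]
contact_force: [-1.3, 2.9, 0.7]
opening: 0.0107
```

```bash
python3 go.py .5149 -.0471 .025 -76.2
python3 - <<'E'
from h import *
from bench import r
d=r.read_camera("scene")
cv2.imwrite(f"pics/m.png",cv2.resize(d["pixels"][40:160,130:290],None,fx=5,fy=5,interpolation=cv2.INTER_CUBIC))
E
```

```text
t 14.55 pos [ 0.5426 -0.1574  0.1653] jaw ang -76.31 tilt [-0.    -1.     0.001] F [-1.3  2.9  0.7] open 0.0107 q [-0.48  0.25  0.8   1.78 -0.19  1.19 -0.96]
tx ty tz [-11.37  14.03  -0.09] yaw -0.11
```

View pics/m.png

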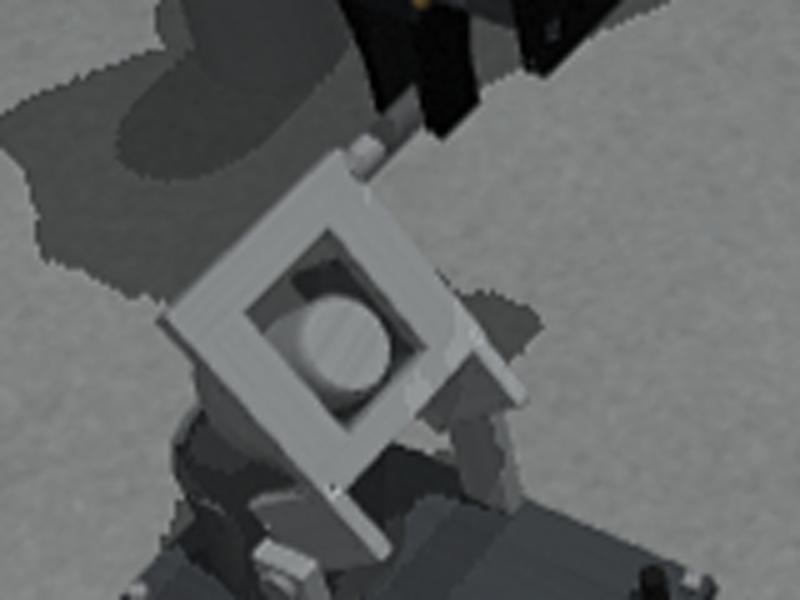

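Emit:
servo_tool([
  {"tx":0.66,"ty":0.19,"tz":0,"yaw":0,"jaw":1},
  {"tx":1.31,"ty":0.43,"tz":0,"yaw":0,"jaw":1},
  {"tx":1.93,"ty":0.71,"tz":0,"yaw":0,"jaw":1},
  {"tx":2.54,"ty":1.03,"tz":0,"yaw":0,"jaw":1},
])

```text
time_s: 14.93
eef_pos: [0.5486, -0.1823, 0.1545]
tcp_rot: [-0.556, 0.437, -0.437, 0.556]
contact_force: [0.6, 2.8, 1.4]
opening: 0.0109
```

```bash
python3 go.py .5149 -.0471 .025 -76.2
python3 - <<'E'
from h import *
from bench import r
d=r.read_camera("scene")
cv2.imwrite(f"pics/n.png",cv2.resize(d["pixels"][40:160,130:290],None,fx=5,fy=5,interpolation=cv2.INTER_CUBIC))
E
```

```text
t 14.93 pos [ 0.5486 -0.1823  0.1545] jaw ang -76.33 tilt [ 0. -1.  0.] F [0.6 2.8 1.4] open 0.0109 q [-0.43  0.29  0.81  1.77 -0.23  1.18 -0.89]
tx ty tz [-13.94  12.95  -0.08] yaw -0.13
```

View pics/n.png

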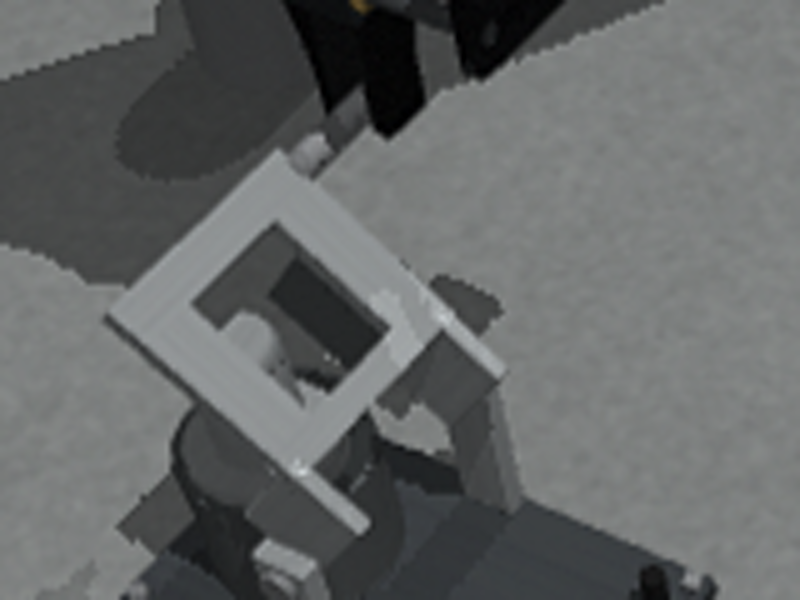

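The plug has left the collar and may still be moving, with the spigot leaning to the left side of the slot. I'll hold briefly and look again.

Emit:
servo_tool([
  {"tx":0,"ty":0,"tz":0,"yaw":0,"jaw":1},
  {"tx":0,"ty":0,"tz":0,"yaw":0,"jaw":1},
  {"tx":0,"ty":0,"tz":0,"yaw":0,"jaw":1},
  {"tx":0,"ty":0,"tz":0,"yaw":0,"jaw":1},
])

```text
time_s: 15.32
eef_pos: [0.5483, -0.1817, 0.1549]
tcp_rot: [-0.556, 0.437, -0.437, 0.556]
contact_force: [2.4, 1.3, 0.1]
opening: 0.011
```

```bash
python3 go.py .5149 -.0471 .025 -76.2
python3 - <<'E'
from h import *
from bench import r
d=r.read_camera("scene")
cv2.imwrite(f"pics/o.png",cv2.resize(d["pixels"][40:160,130:290],None,fx=5,fy=5,interpolation=cv2.INTER_CUBIC))
d=r.read_camera("top")
cv2.imwrite(f"pics/o_t.png",cv2.resize(d["pixels"][100:220,370:530],None,fx=5,fy=5,interpolation=cv2.INTER_CUBIC))
E
```

```text
t 15.32 pos [ 0.5483 -0.1817  0.1549] jaw ang -76.32 tilt [ 0. -1.  0.] F [2.4 1.3 0.1] open 0.011 q [-0.43  0.29  0.81  1.77 -0.23  1.18 -0.89]
tx ty tz [-13.87  12.99  -0.07] yaw -0.12
```

View pics/o.png

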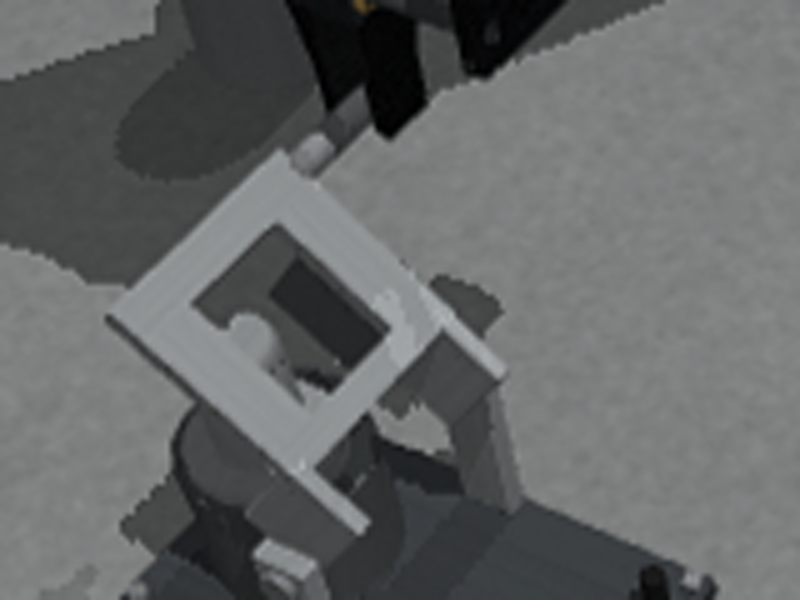

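View pics/o_t.png

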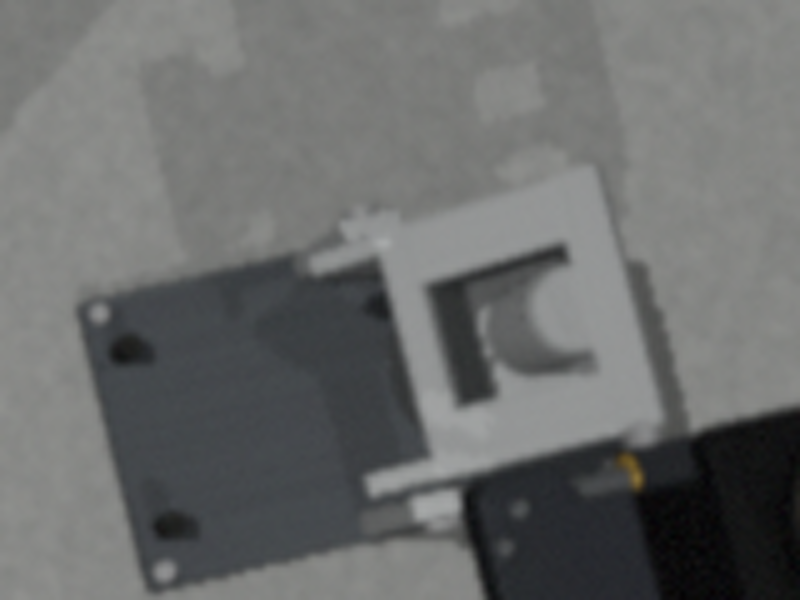

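Emit:
servo_tool([
  {"tx":0.3,"ty":0.17,"tz":0,"yaw":0,"jaw":1},
  {"tx":0.58,"ty":0.36,"tz":0,"yaw":0,"jaw":1},
  {"tx":0.87,"ty":0.56,"tz":0,"yaw":0,"jaw":1},
  {"tx":1.14,"ty":0.77,"tz":0,"yaw":0,"jaw":1},
  {"tx":1.41,"ty":0.99,"tz":0,"yaw":0,"jaw":1},
  {"tx":1.67,"ty":1.21,"tz":0,"yaw":0,"jaw":1},
  {"tx":1.92,"ty":1.45,"tz":0,"yaw":0,"jaw":1},
  {"tx":2.16,"ty":1.69,"tz":0,"yaw":0,"jaw":1},
])

```text
time_s: 16.08
eef_pos: [0.5534, -0.203, 0.1376]
tcp_rot: [0.556, -0.437, 0.437, -0.556]
contact_force: [1.7, 1.3, 1.7]
opening: 0.0109
```

```bash
python3 go.py .5149 -.0471 .025 -76.2
python3 - <<'E'
from h import *
from bench import r
d=r.read_camera("scene")
cv2.imwrite(f"pics/p.png",cv2.resize(d["pixels"][40:160,130:290],None,fx=5,fy=5,interpolation=cv2.INTER_CUBIC))
E
```

```text
t 16.08 pos [ 0.5534 -0.203   0.1376] jaw ang -76.34 tilt [ 0. -1. -0.] F [1.7 1.3 1.7] open 0.0109 q [-0.38  0.34  0.8   1.76 -0.26  1.16 -0.83]
tx ty tz [-16.06  11.26  -0.06] yaw -0.14
```

View pics/p.png

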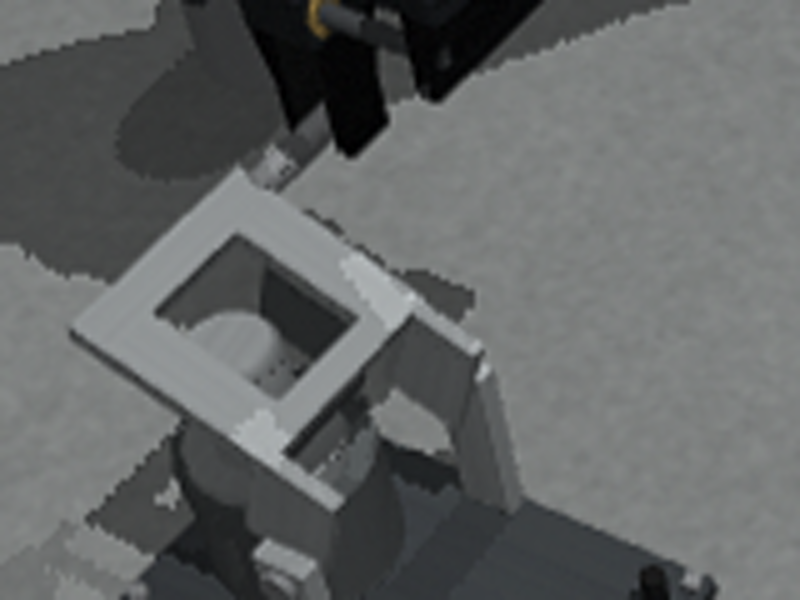

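Emit:
servo_tool([
  {"tx":0.23,"ty":0.25,"tz":0,"yaw":0,"jaw":1},
  {"tx":0.46,"ty":0.51,"tz":0,"yaw":0,"jaw":1},
  {"tx":0.67,"ty":0.78,"tz":0,"yaw":0,"jaw":1},
  {"tx":0.88,"ty":1.05,"tz":0,"yaw":0,"jaw":1},
  {"tx":1.08,"ty":1.33,"tz":0,"yaw":0,"jaw":1},
  {"tx":1.27,"ty":1.62,"tz":0,"yaw":0,"jaw":1},
  {"tx":1.45,"ty":1.92,"tz":0,"yaw":0,"jaw":1},
  {"tx":1.61,"ty":2.22,"tz":0,"yaw":0,"jaw":1},
])

```text
time_s: 16.8
eef_pos: [0.5572, -0.2187, 0.1154]
tcp_rot: [0.556, -0.437, 0.437, -0.556]
contact_force: [3.0, 1.4, 3.4]
opening: 0.0111
```

```bash
python3 go.py .5149 -.0471 .025 -76.2
python3 - <<'E'
from h import *
from bench import r
d=r.read_camera("scene")
cv2.imwrite(f"pics/q.png",cv2.resize(d["pixels"][40:160,130:290],None,fx=5,fy=5,interpolation=cv2.INTER_CUBIC))
E
```

```text
t 16.8 pos [ 0.5572 -0.2187  0.1154] jaw ang -76.34 tilt [ 0. -1.  0.] F [3.  1.4 3.4] open 0.0111 q [-0.33  0.39  0.79  1.76 -0.3   1.12 -0.78]
tx ty tz [-17.68   9.04  -0.06] yaw -0.14
```

View pics/q.png

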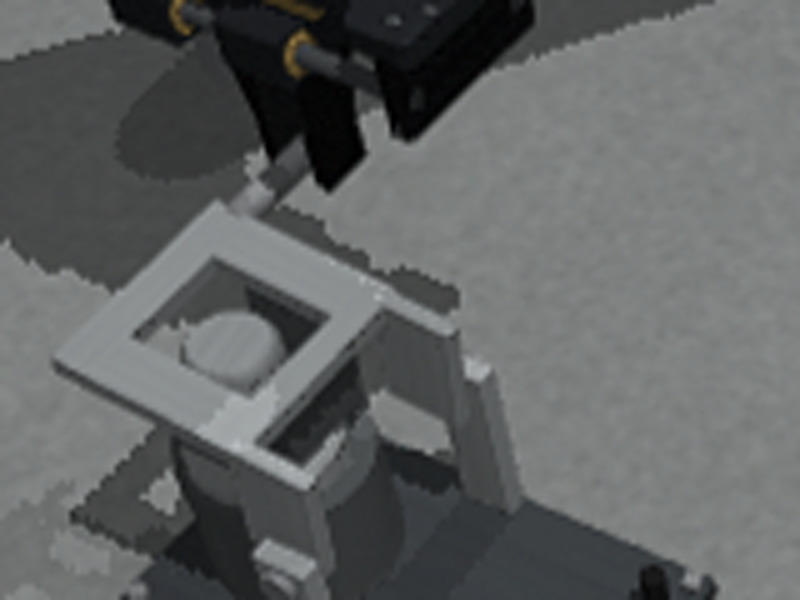

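Emit:
servo_tool([
  {"tx":0.1,"ty":0.2,"tz":0,"yaw":0,"jaw":1},
  {"tx":0.2,"ty":0.4,"tz":0,"yaw":0,"jaw":1},
  {"tx":0.27,"ty":0.6,"tz":0,"yaw":0,"jaw":1},
  {"tx":0.3,"ty":0.8,"tz":0,"yaw":0,"jaw":1},
  {"tx":0.3,"ty":0.9,"tz":0,"yaw":0,"jaw":1},
  {"tx":0.3,"ty":0.9,"tz":0,"yaw":0,"jaw":1},
])

```text
time_s: 17.35
eef_pos: [0.5582, -0.2227, 0.1069]
tcp_rot: [0.556, -0.436, 0.438, -0.555]
contact_force: [5.2, -3.4, 1.8]
opening: 0.011
```

```bash
python3 go.py .5149 -.0471 .025 -76.2
python3 - <<'E'
from h import *
from bench import r
th=np.radians(13.8);R=np.array([[np.cos(th),-np.sin(th)],[np.sin(th),np.cos(th)]]);t=np.array([.6247,-.1128])
d=r.read_camera("scene");P=cloud(d);Q=P.copy();Q[...,:2]=(P[...,:2]-t)@R
for y in(-.02,-.04,-.06,-.08):
    m=(abs(abs(Q[...,0])-.035)<.006)&(abs(Q[...,1]-y)<.01)&(Q[...,2]>.1)
    print(y,m.sum(),np.median(Q[m][:,2]) if m.any() else 0)
cv2.imwrite(f"pics/r.png",cv2.resize(d["pixels"][40:160,130:290],None,fx=5,fy=5,interpolation=cv2.INTER_CUBIC))
E
```

```text
t 17.35 pos [ 0.5582 -0.2227  0.1069] jaw ang -76.38 tilt [ 0.002 -1.     0.001] F [ 5.2 -3.4  1.8] open 0.011 q [-0.32  0.4   0.78  1.76 -0.31  1.11 -0.77]
tx ty tz [-18.1    8.15  -0.08] yaw -0.18
-0.02 132 0.11859136122925913
-0.04 112 0.12004301283550114
-0.06 111 0.12030375304102055
-0.08 106 0.12088731125708252
```

View pics/r.png

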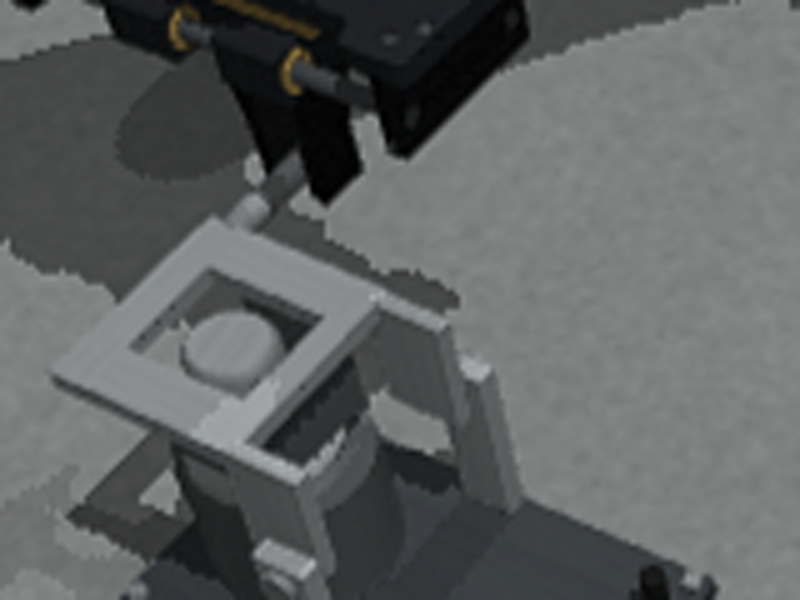

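Nearly over; the plate slopes about 2 mm upward at its far end. I'll press gently down until the stop pushes back.

Emit:
servo_tool([
  {"tx":0,"ty":0.1,"tz":0,"yaw":0,"jaw":1},
  {"tx":0,"ty":0.2,"tz":0,"yaw":0,"jaw":1},
  {"tx":0,"ty":0.2,"tz":0,"yaw":0,"jaw":1},
])

```text
time_s: 17.65
eef_pos: [0.5584, -0.2234, 0.1053]
tcp_rot: [0.556, -0.436, 0.439, -0.555]
contact_force: [4.1, -5.2, 2.5]
opening: 0.011
```

```bash
python3 go.py .5149 -.0471 .025 -76.2
```

```text
t 17.65 pos [ 0.5584 -0.2234  0.1053] jaw ang -76.4 tilt [ 0.003 -1.     0.001] F [ 4.1 -5.2  2.5] open 0.011 q [-0.32  0.4   0.78  1.76 -0.31  1.1  -0.77]
tx ty tz [-18.18   7.97  -0.09] yaw -0.2
```

Emit:
servo_tool([
  {"tx":-0.05,"ty":0.1,"tz":0,"yaw":0,"jaw":1},
  {"tx":-0.1,"ty":0.2,"tz":0,"yaw":0,"jaw":1},
  {"tx":-0.1,"ty":0.3,"tz":0,"yaw":0,"jaw":1},
  {"tx":-0.1,"ty":0.3,"tz":0,"yaw":0,"jaw":1},
])

```text
time_s: 17.98
eef_pos: [0.5585, -0.2235, 0.1045]
tcp_rot: [0.556, -0.436, 0.439, -0.555]
contact_force: [-2.0, -4.4, 22.6]
opening: 0.0111
```

```bash
python3 go.py .5149 -.0471 .025 -76.2
```

```text
t 17.98 pos [ 0.5585 -0.2235  0.1045] jaw ang -76.45 tilt [ 0.004 -1.     0.003] F [-2.  -4.4 22.6] open 0.0111 q [-0.32  0.4   0.78  1.76 -0.31  1.1  -0.77]
tx ty tz [-18.21   7.87  -0.13] yaw -0.25
```

The stop is reached: 22 N pushing up with no further travel. I'll relax slightly, open and rise.

Emit:
servo_tool([
  {"tx":0,"ty":-0.2,"tz":0,"yaw":0,"jaw":1},
  {"tx":0,"ty":-0.2,"tz":0,"yaw":0,"jaw":0.9},
  {"tx":0,"ty":-0.2,"tz":0,"yaw":0,"jaw":0.6},
  {"tx":0,"ty":-0.2,"tz":0,"yaw":0,"jaw":0.4},
  {"tx":0,"ty":-0.2,"tz":0,"yaw":0,"jaw":0.4},
  {"tx":0,"ty":-0.2,"tz":0,"yaw":0,"jaw":0.4},
  {"tx":0,"ty":-0.2,"tz":0,"yaw":0,"jaw":0.4},
  {"tx":0,"ty":-0.2,"tz":0,"yaw":0,"jaw":0.4},
])

```text
time_s: 18.65
eef_pos: [0.5572, -0.22, 0.1033]
tcp_rot: [0.556, -0.437, 0.437, -0.556]
contact_force: [0.3, 0.6, 0.3]
opening: 0.0428
```

Emit:
servo_tool([
  {"tx":0,"ty":-0.5,"tz":0,"yaw":0,"jaw":0.4},
  {"tx":0,"ty":-2,"tz":0,"yaw":0,"jaw":0.4},
  {"tx":0,"ty":-4.5,"tz":0,"yaw":0,"jaw":0.4},
  {"tx":0,"ty":-7,"tz":-2,"yaw":0,"jaw":0.4},
  {"tx":0,"ty":-8,"tz":-5,"yaw":0,"jaw":0.4},
  {"tx":0,"ty":-8,"tz":-8,"yaw":0,"jaw":0.4},
  {"tx":0,"ty":-8,"tz":-8,"yaw":0,"jaw":0.4},
])

```text
time_s: 19.23
eef_pos: [0.4751, -0.2423, 0.1847]
tcp_rot: [-0.554, 0.439, -0.438, 0.555]
contact_force: [-0.2, -1.4, 0.0]
opening: 0.0521
```

```bash
python3 go.py .5149 -.0471 .025 -76.2
python3 - <<'E'
from h import *
from bench import r
th=np.radians(13.8);R=np.array([[np.cos(th),-np.sin(th)],[np.sin(th),np.cos(th)]]);t=np.array([.6247,-.1128])
for n in("scene","top"):
    d=r.read_camera(n);P=cloud(d);Q=P.copy();Q[...,:2]=(P[...,:2]-t)@R
    for y in(-.02,-.04,-.06,-.08):
        m=(abs(abs(Q[...,0])-.035)<.006)&(abs(Q[...,1]-y)<.01)&(Q[...,2]>.1)
        print(n,y,m.sum(),np.median(Q[m][:,2]) if m.any() else 0)
    m=(abs(Q[...,0])<.022)&(abs(Q[...,1]+.053)<.022)&(abs(Q[...,2]-.11)<.008)
    q=Q[m];A=np.c_[q[:,:2]-q[:,:2].mean(0),np.ones(len(q))];print("spigot",len(q),q.mean(0),q.min(0),q.max(0),np.linalg.lstsq(A,q[:,2],rcond=None)[0])
    x0,y0,x1,y1=(370,100,530,220) if n=="top" else (130,40,290,160)
    cv2.imwrite(f"pics/s_{n}.png",cv2.resize(d["pixels"][y0:y1,x0:x1],None,fx=5,fy=5,interpolation=cv2.INTER_CUBIC))
E
```

```text
t 19.23 pos [ 0.4751 -0.2423  0.1847] jaw ang -76.66 tilt [-0.001 -1.     0.001] F [-0.2 -1.4  0. ] open 0.0521 q [-0.4   0.15  0.87  1.83 -0.12  1.22 -0.83]
tx ty tz [-18.06  15.99   8.36] yaw -0.46
scene -0.02 132 0.11828288904459429
scene -0.04 103 0.11912487613338889
scene -0.06 109 0.11937397467071895
scene -0.08 111 0.11918220582396626
spigot 74 [ 0.00522801 -0.04596513  0.11568617] [-0.02198136 -0.07324183  0.10944821] [ 0.02017228 -0.03186279  0.11799016] [0.0023889  0.01128856 0.11568617]
top -0.02 114 0.11820750595346709
top -0.04 154 0.11865711885927219
top -0.06 145 0.11852127431072644
top -0.08 151 0.11881456833030245
spigot 129 [ 0.00032149 -0.04684194  0.11406687] [-0.01576285 -0.0716199   0.10287276] [ 0.02186566 -0.03137277  0.11799721] [ 0.05738114 -0.10824567  0.11406687]
```

View pics/s_scene.png

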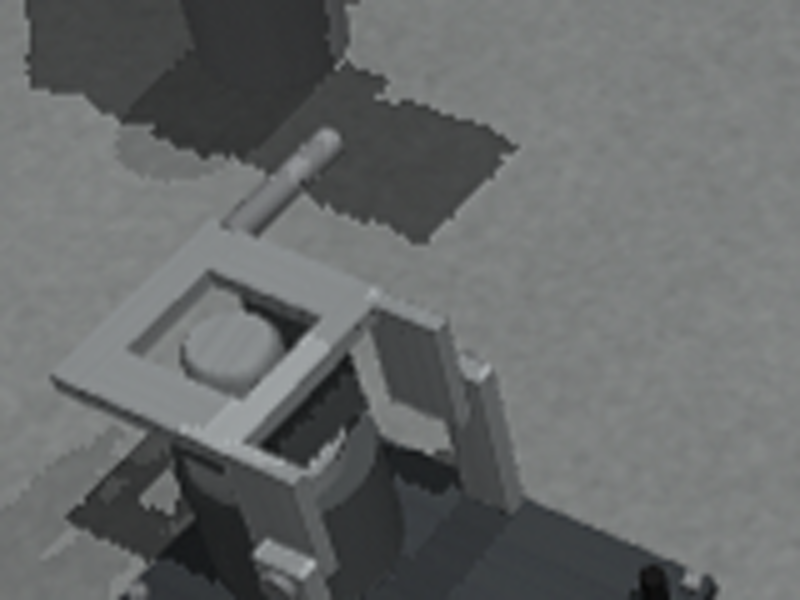

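View pics/s_top.png

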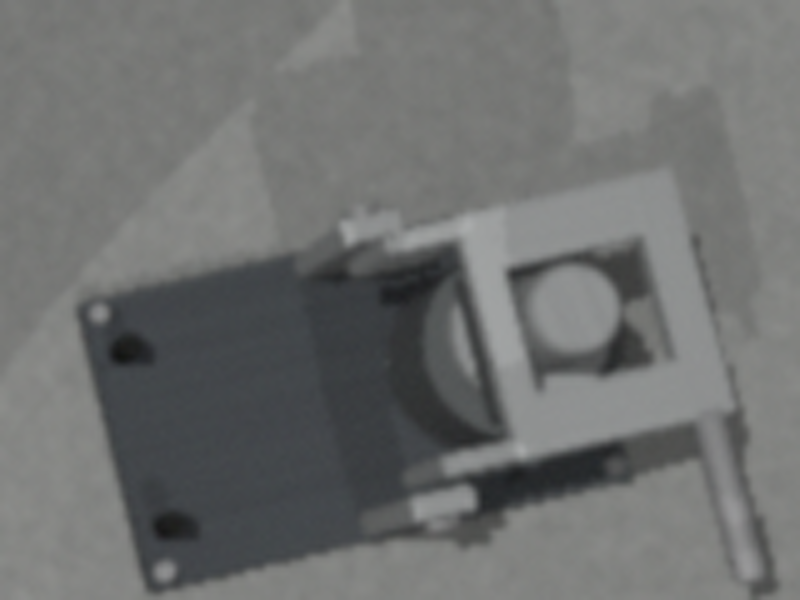

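Run:
```python
from h import *
from bench import r
th=np.radians(13.8);R=np.array([[np.cos(th),-np.sin(th)],[np.sin(th),np.cos(th)]]);t=np.array([.6247,-.1128])
for n,(cx,cy) in(("scene",(232/5+130,346/5+40)),("top",(574/5+370,308/5+100))):
    d=r.read_camera(n);P=cloud(d);Q=P.copy();Q[...,:2]=(P[...,:2]-t)@R
    v,u=np.mgrid[:400,:640];m=np.hypot(u-cx,v-cy)<5.5;m&=np.isfinite(Q[...,2])
    q=Q[m];A=np.c_[q[:,:2]-q[:,:2].mean(0),np.ones(len(q))];print(n,len(q),q.mean(0).round(4),"slopes",np.linalg.lstsq(A,q[:,2],rcond=None)[0].round(3))
    c=cast(d,[[cx,cy]],.12)[0];print("foot centre fixture",((c[:2]-t)@R).round(4))
    # flange / nest seen under the plate on hinge side
    m=(abs(Q[...,0])<.02)&(Q[...,1]>-.03)&(Q[...,1]<-.01)&(Q[...,2]>.05)&(Q[...,2]<.09)
    q=Q[m]
    for y in np.arange(-.03,-.008,.004):
        k=abs(q[:,1]-y)<.002
        if k.any():print("  y %.3f"%y,k.sum(),"z",np.percentile(q[k,2],[5,50,95]).round(4))
```

```text
scene 95 [ 0.0045 -0.0507  0.1202] slopes [0.017 0.021 0.12 ]
foot centre fixture [ 0.0043 -0.0507]
  y -0.030 87 z [0.0662 0.0808 0.0893]
  y -0.026 67 z [0.0607 0.0692 0.088 ]
  y -0.022 36 z [0.0584 0.0625 0.0709]
  y -0.018 70 z [0.051  0.0589 0.0637]
  y -0.014 22 z [0.0515 0.0571 0.0635]
top 96 [ 0.001  -0.0533  0.1198] slopes [-0.012  0.07   0.12 ]
foot centre fixture [ 0.0012 -0.0532]
  y -0.030 58 z [0.0619 0.0772 0.0858]
  y -0.026 80 z [0.0605 0.0688 0.0837]
  y -0.022 47 z [0.0586 0.0619 0.0647]
  y -0.018 54 z [0.0518 0.0602 0.0635]
  y -0.014 19 z [0.0504 0.0553 0.0645]
```

The plug's foot is at 120 mm height, as expected for face-down on the 62 mm floor. It's level and centred at fixture (about 3, -52) mm, and the flipper plate is level at its stop. I'll hand it in.

```bash
python3 -c "
from bench import r
s=r.state();print(s['time_s'],s['contact_force']);print(r.close_job())"
```

```text
19.4333 [-0.11389166 -1.08436561  0.52993594]
the job is handed in; nothing more can be done
None
```

The large round plug is face-down in the nest, the flipper is lying fully over at its stop, and the job is handed in at 19.4 s.

**What I did:** I seated the plug in the flipper's socket, with its flange top measured at about 85 mm, as expected. I then pinched the side pin and swung the flipper over. The plug dropped into the nest between about 125° and 145°, and I pressed the flipper to its stop with about 22 N before letting go.

**Last checks:**
- **Plug:** its foot is 120 mm high, which matches lying face-down on the nest floor. It is level within camera noise, and its centre is at fixture (3, −52) mm, close to the nest centre. The two cameras differ by about 3 mm.
- **Flipper:** both cameras show the plate level to within about 1 mm.
- **Gripper:** it is open and clear, touching nothing.

**Force during the swing:** at about 85° the wrist force rose to roughly 28 N, because the tool was cutting slightly inside the pin's arc. I moved it out about 2 mm and the force fell. It was never near the 120 N limit.

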